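# Lock the carousel of a tilted tube rotator with its square T-handle key

### The job

The carousel has just been fitted to the tube rotator, but the lock screw in the middle of it is still open. Take the T-handle key out of the tool block, push its square end all the way into the square recess of that screw, turn it clockwise until it comes up against its stop, then draw the key out and lower it right down into its own hole in the block before letting go. Do not push the rotator out of its tilt, and leave everything else standing where it is.

Things in the scene. Friction and masses are not known exactly. Their poses are not given: they have to be found in the camera images.
- key_bar (a point): Centre of the steel T-handle key's crossbar, where it is gripped: 72 mm long (x axis), 16 mm thick (y axis), 18 mm high (z axis, pointing away from the shank). Key about 260 g; 84 mm from tip to this centre, 93 mm in all. It stands in one of the block's three holes, turned at random about the vertical, leaning at most a few degrees; the only tool there with a crossbar
- key_tip (a point): Centre of the very end of the key's straight 12 mm square shank, 84 mm from the bar's centre along the key's -z; same axes as key_bar, the shank's flats square to x and y. The last 2 mm are a pilot, 9.5 mm square
- screw_mouth (a point): Centre of the lock screw's outer face, mid-carousel. z points straight out along its axis, 24 to 43 degrees from vertical, towards the rotator's front; x, y are square to the recess's sides and turn with the screw. Recess 13.5 mm square, 18 mm deep, mouth bevelled to 19.5 mm over the first 3 mm: the 12 mm key fits four ways round with about 8 degrees of free play each way. Steel, 37 mm dia
- hub_screw (a joint): Turn of the lock screw in rad: 0 fully open, 1.5 at its stop, fully locked; starts at 0 to 0.35. It grows as the screw is turned clockwise as seen looking at the carousel. It turns with a steady friction of about 0.1 N m and stays where it is left; it neither rises nor sinks
- rotator_tilt (a joint): Tilt of the rotator's head and carousel in rad: angle of the screw's axis from vertical. Clamped stiffly: it does not move under ordinary working forces, about 15 N m would be needed. The carousel too is held, by its motor's gearbox, and does not turn with the screw
- rotator: Tube rotator, fixed to the bench: beige base 200 x 170 mm, 49 mm high, origin under its middle, front (leaning side) at its own -x. Head pivot 120 mm up, 20 mm behind the middle; the screw's face is 92 mm from the pivot along the screw's axis, flush in a black collar 56 mm in diameter. White carousel, 210 mm dia, 28 mm below the collar's rim, highest edge 240 mm up; its tubes stay below the rim
- block: Wooden tool block, 80 mm (x) by 220 mm (y), 50 mm high, origin under its centre, fixed. Three upright round holes, 20 mm in diameter and 40 mm deep, with a 2 mm bevel, at y = -70, 0 and 70 mm on its centre line. The key, a black driver and a grey nut driver stand in them, in any order; no hole is spare
- driver_mid (a point): Driver with a round black handle, 26 mm in diameter, standing in the block, top 124 mm above the bench; point on its axis, 85 mm above its lower end. To be left alone
- nutdriver_mid (a point): Nut driver with a slim round grey handle, 23 mm in diameter, standing in the block, top 132 mm above the bench; point on its axis, 90 mm above its lower end. To be left alone
- stand_rod (a point): Foot of the retort stand's upright steel rod, 12 mm in diameter, its top 450 mm above this point, between rotator and block. Base plate 170 x 100 mm, 12 mm high, running from 45 mm on the robot's side of the rod to 125 mm beyond it; a clamp 310 mm up reaches 175 mm from the rod along +x, away from the robot. Fixed
- bottle_mid (a point): Amber reagent bottle with a blue cap, 64 mm in diameter, 125 mm high; its centre. To be left alone
- beaker_mid (a point): Open pale plastic beaker, 80 mm in diameter, 100 mm high; its centre. To be left alone
- jar_mid (a point): White plastic jar, 72 mm in diameter, 85 mm high; its centre. To be left alone
Mind the look-alikes: they are no part of the job. Of the things shaped like the part that bears key_bar, the bare steel one is meant.

How it is judged:
By the outcome, as a careful person would: the job done as asked, in the order asked, and still so for the second after the job is handed in, with the robot touching nothing.
It also fails if it takes over 72 s, if anything falls off the work surface, if the arm or the gripper's body presses on something with over 40 N, if the wrist force passes 120 N, or if a joint passes its speed limit or range.

### The arm

A 6-joint arm with a two-finger parallel gripper is mounted at the origin on the work surface. World frame = base frame: x ahead of the robot, y to its left, z up, the work surface at z = 0. Lengths are in m, angles in rad, forces in N, time in s.
With the tool pointing down it reaches from about 0.275 to 0.75 m from the base axis. Payload 10.2 kg.
Tool frame: the origin (TCP) lies between the finger pads; the fingertips stand 14 mm ahead of it and the grasp point (between the pads) lies 5 mm behind it; z points along the fingers, y is the direction in which the jaws open and shut (so a half turn about z gives the same grasp; the last joint's range is limited). The gripper opens to 88 mm and grips with 3 to 60 N. Pads are 18 mm wide; open, the fingers measure 123 mm over their backs; the gripper's body (75 mm by 187 mm) begins 45 mm behind the grasp point.
Start: joints at [1.046, 0.313, 1.498, -0, 1.331, -0.223], TCP at [0.156, 0.501, 0.253] pointing down, gripper open.
Joint ranges: [-2.94, 2.94], [-0.97, 2.17], [0.19, 2.56], [-1.23, 4.37], [0.02, 3.11], [-2.88, 2.88]. Speed limits (rad/s): [2.39, 2.39, 3.01, 3.14, 3.14, 3.14].

### API

Orientations are given as a unit quaternion [w, x, y, z].
In Python, from cell import r, imaging, job gives the robot as it stands.
- The arm moves only by the tool play_rows, never from a script. Its argument "moves" is a list of rows, each a list of 3 entries, a list of its own where there are three numbers: the shift along the tool's x, y, z in cm, then the turn, a rotation vector about the tool's x, y, z in degrees, then the opening in per cent of the stroke, from 0 (shut) to 100 (fully open). A call has 1 to 5 rows; each row shifts and turns the commanded pose from where the row before left it, along the tool's axes as they then stand; what a row does not reach is not made up. A row lasts 1/12 s, in which the tool goes at most 41.7 mm and 7.16 degrees, less where a joint would pass 70% of its speed; a pose out of reach is approached as far as the arm can. A call with a gripper value outside its range is refused whole. The fingers move at their own pace and stop on an object; the grip force is fixed at half the most. Time passes only in rows, so rows that do not move let the fingers close. It gives the time, the measured TCP pose, the force and the opening at its end, in the units of the state.
- r.get_state(): the state, without advancing time (a new reading comes with each control period).
- imaging.snapshot(name): name is "scene" or "side" or "wrist"; returns the picture (384x512x3 uint8, red, green, blue); there is no depth.
- imaging.get_calibration(name): a dict with "fov_y" (degrees; the focal length in pixels is half the picture's height over the tangent of half this angle, whatever the lens; pixels are square), "cx", "cy" (the principal point, pixels), "extrinsics" (4x4, takes a point from camera to world coordinates). Camera axes: x right, y down, z forward; pixel columns grow to the right and rows downward; lengths in m; the calibration is good to about 2 mm. A picture is of the moment at which its call begins: read the wrist's pose just before it. get_calibration takes no time and is no camera call; for the wrist camera it gives the pose at the moment of the call.
- job.close_job(): hands the job in, once; it reports no verdict.
The state is a dict: "time_s": time; "qpos": joint angles; "qd": joint speeds; "effort": joint torques, N m; "ee_pos": TCP position; "ee_rot": TCP orientation; "wrist_force": force on the tool from outside, world axes, zero at the start; "wrist_torque": the same for the moment, N m; "gripper_width": finger opening in m.
Only numpy, scipy, OpenCV 4.12 (cv2) and the standard library are available. Lean on these libraries where they do the work, as an engineer would, in place of code of your own. Each camera call takes 0.05 s, during which the arm holds its last target. There are 200 camera calls.

## Working session

There is one attempt and no reset: what is moved stays moved. The work goes in short steps, Python scripts to look and compute and a tool call to move; the robot and the scene stay as the last step left them, time stands still between calls to the robot, and variables do not carry over. Pictures are saved under pics/ and viewed, about 8 in all and at most 12, crops included, and the job is handed in when it is done.

Besides the shell and the picture viewer there is one more tool, called after ">>>" as name([rows], argument=value, ...), one row to a line, values as JSON. play_rows: Moves the arm, as the interface text tells. Its arguments: {"type":"object","properties":{"moves":{"type":"array","items":{"type":"array"}}},"required":["moves"]}

```bash
ls; mkdir -p pics
python3 - <<'E'
from cell import r, imaging, job
import cv2,numpy as np
a=[imaging.snapshot(n) for n in("scene","side")]
for n,i in zip(("scene","side"),a):
    cv2.imwrite(f"pics/{n}0.png",i[:,:,::-1])
    c=imaging.get_calibration(n);print(n,c["fov_y"],c["cx"],c["cy"],np.round(c["extrinsics"],3).tolist(), {k:v for k,v in c.items() if k not in("fov_y","cx","cy","extrinsics")})
w=imaging.snapshot("wrist");cv2.imwrite("pics/wrist0.png",w[:,:,::-1])
c=imaging.get_calibration("wrist");print(c)
s=r.get_state();print(s)
cv2.imwrite("pics/both0.png",cv2.resize(np.hstack(a),(800,300))[:,:,::-1])
E
```

```text
pics
scene 46.41667281924428 259.3845889170303 196.55667986644679 [[0.372, 0.532, -0.761, 1.527], [0.928, -0.217, 0.302, -0.425], [-0.004, -0.818, -0.575, 0.936], [0.0, 0.0, 0.0, 1.0]] {}
side 54.382164731440824 258.0816547355547 188.93123183785414 [[0.935, -0.197, 0.295, 0.148], [-0.354, -0.471, 0.808, -0.965], [-0.02, -0.86, -0.51, 0.752], [0.0, 0.0, 0.0, 1.0]] {}
{'fov_y': 64.64709306900033, 'cx': 253.3883682550406, 'cy': 193.18520438891488, 'extrinsics': array([[ 2.97127248e-01,  9.15401115e-01,  2.71580922e-01,
         8.54990439e-02],
       [ 9.54837742e-01, -2.84696211e-01, -8.50467751e-02,
         5.23742023e-01],
       [-5.33853452e-04,  2.84585428e-01, -9.58650535e-01,
         3.84412006e-01],
       [ 0.00000000e+00,  0.00000000e+00,  0.00000000e+00,
         1.00000000e+00]])}
{'time_s': 0.15, 'qpos': array([ 1.04558600e+00,  3.13328138e-01,  1.49819522e+00, -2.37547962e-06,
        1.33104583e+00, -2.23397523e-01]), 'qd': array([ 2.30449809e-04, -1.90771694e-03, -3.35311113e-03,  5.09993514e-05,
        8.99656382e-04,  9.59168245e-04]), 'effort': array([ 1.05389674e-03, -4.02311432e+01, -2.52315903e+01,  6.94340444e-02,
        3.44379363e-02, -9.38533663e-05]), 'ee_pos': array([0.15598565, 0.50112414, 0.25231448]), 'ee_rot': array([-1.77448991e-04,  1.50333996e-01,  9.88635146e-01, -4.54882980e-04]), 'wrist_force': array([ 1.07814627, -0.27594106, -0.00720123]), 'wrist_torque': array([-0.0079326 ,  0.0176801 , -0.00045515]), 'gripper_width': 0.08836183664132212}
```

View pics/scene0.png

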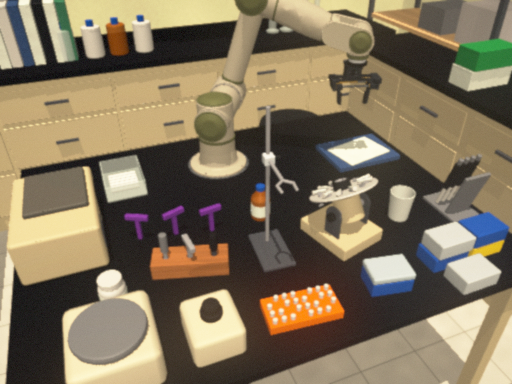

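View pics/side0.png

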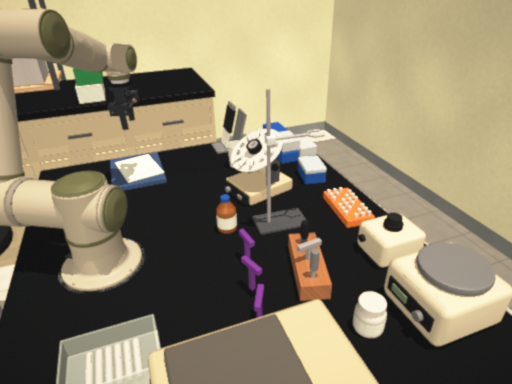

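The scene view shows the block at about (190,262) with the key in its middle hole, bar near (188,245). The rotator is at (340,215) and the stand rod between them. The side view shows the key at about (310,245) and the screw at about (255,147). Next I'll enlarge the key and screw regions.

```bash
cat > h.py <<'E'
import numpy as np,cv2
from cell import r, imaging, job
from scipy.spatial.transform import Rotation as R
def cal(n):
    c=imaging.get_calibration(n); return (192/np.tan(np.radians(c["fov_y"])/2),c["cx"],c["cy"],np.array(c["extrinsics"]))
def ray(C,p):
    f,cx,cy,E=C; d=E[:3,:3]@np.array([(p[0]-cx)/f,(p[1]-cy)/f,1]); return E[:3,3],d/np.linalg.norm(d)
def onz(C,p,z):
    o,d=ray(C,p); return o+d*(z-o[2])/d[2]
def tri(obs):
    A=np.zeros((3,3));b=np.zeros(3);L=[ray(C,p) for C,p in obs]
    for o,d in L: M=np.eye(3)-np.outer(d,d);A+=M;b+=M@o
    x=np.linalg.solve(A,b); return x,[round(1000*np.linalg.norm(np.cross(x-o,d)),1) for o,d in L]
def proj(C,X):
    f,cx,cy,E=C; q=E[:3,:3].T@(np.array(X)-E[:3,3]); return np.array([f*q[0]/q[2]+cx,f*q[1]/q[2]+cy])
def tool():
    s=r.get_state(); return np.array(s["ee_pos"]),R.from_quat(np.array(s["ee_rot"])[[1,2,3,0]])
E
python3 - <<'E'
import cv2,numpy as np
a=cv2.imread("pics/scene0.png");b=cv2.imread("pics/side0.png")
def c(i,x,y,w,h): return cv2.resize(i[y:y+h,x:x+w],(400,300),interpolation=cv2.INTER_CUBIC)
g=np.vstack([np.hstack([c(a,140,222,100,75),c(b,265,225,100,75)]),np.hstack([c(a,290,170,100,75),c(b,210,120,100,75)])])
cv2.imwrite("pics/crop1.png",g)
E
```

```text
(no output)
```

View pics/crop1.png

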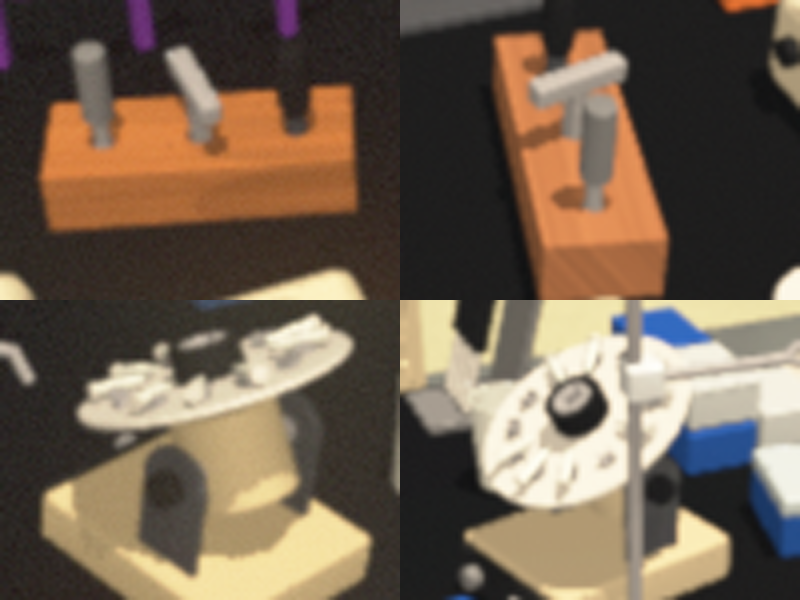

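In the crops, the bar's centre is at scene (188,243) and side (309.5,245). The screw face is at scene (341,180) and side (253,144.5). The screw leans towards the robot's right (-y), facing the side camera.

Run:
```python
from h import *
S=cal("scene");D=cal("side")
def T(n,a,b): x,e=tri([(S,a),(D,b)]);print(n,x.round(4),e)
T("bar",(188.2,242.8),(309.5,245))
T("barA",(184.8,235.5),(321,241.5));T("barA2",(184.8,235.5),(299.5,248.5))
T("barB",(192.3,249.5),(299.5,248.5));T("barB2",(192.3,249.5),(321,241.5))
T("screw",(340.7,180),(253.2,144.5))
T("nut top",(162.3,234),(314.5,250.5))
for n,p in dict(tl=(152.5,248),tr=(227.5,244),bl=(150.5,266.5),br=(229,262)).items(): print("block top",n,onz(S,p,.05).round(3))
for n,p in dict(a=(288.5,234),b=(315.5,249),c=(331,264),d=(348,271)).items(): print(n,onz(D,p,.05).round(3))
# rotator base top corners (z .049)
for n,p in dict(left=(300.5,293.5-0-0),).items(): pass
print("rot scene L,R,front", [onz(S,p,.049).round(3) for p in ((300.5,219),(382.5,236),(343,252))])
print("rot side L,R", [onz(D,p,.049).round(3) for p in ((226.5,179),(267,196),(292.5,180))])
# rod
T("rod foot?",(268,235),(268.5,222)); T("rodtop",(268.5,107),(268,91))
```

```text
bar [ 0.552  -0.2571  0.0943] [np.float64(1.7), np.float64(1.7)]
barA [ 0.5674 -0.2745  0.1265] [np.float64(13.2), np.float64(13.2)]
barA2 [ 0.5195 -0.2595  0.0954] [np.float64(3.0), np.float64(3.0)]
barB [ 0.5386 -0.2389  0.0624] [np.float64(7.9), np.float64(7.9)]
barB2 [ 0.5875 -0.2553  0.096 ] [np.float64(3.2), np.float64(3.2)]
screw [0.5652 0.2211 0.1977] [np.float64(2.1), np.float64(2.1)]
nut top [ 0.5308 -0.3219  0.1314] [np.float64(1.1), np.float64(1.1)]
block top tl [ 0.482 -0.351  0.05 ]
block top tr [ 0.548 -0.139  0.05 ]
block top bl [ 0.558 -0.371  0.05 ]
block top br [ 0.624 -0.16   0.05 ]
a [ 0.544 -0.141  0.05 ]
b [ 0.587 -0.234  0.05 ]
c [ 0.596 -0.306  0.05 ]
d [ 0.624 -0.347  0.05 ]
rot scene L,R,front [array([0.52 , 0.117, 0.049]), array([0.69 , 0.312, 0.049]), array([0.708, 0.163, 0.049])]
rot side L,R [array([0.468, 0.266, 0.049]), array([0.567, 0.09 , 0.049]), array([0.7  , 0.161, 0.049])]
rod foot? [ 0.5287 -0.0038  0.0169] [np.float64(8.8), np.float64(8.8)]
rodtop [ 0.5339 -0.0042  0.4578] [np.float64(2.8), np.float64(2.8)]
```

```bash
cat >> h.py <<'E'
def plan(pT,RT,n=None,p=None,Rc=None,op=100,mm=38.,dg=6.8):
    """rows from current pose to target; rounded, error fed forward"""
    if p is None: p,Rc=tool()
    p=np.array(p);pT=np.array(pT)
    tot=(RT*Rc.inv()).as_rotvec()
    k=max(int(np.ceil(max(np.linalg.norm(pT-p)*1000/mm,np.degrees(np.linalg.norm(tot))/dg))),1)
    n=n or k; p0,R0=p.copy(),Rc; rows=[]
    for i in range(1,n+1):
        gp=p0+(pT-p0)*i/n; gR=R.from_rotvec(tot*i/n)*R0
        s=np.round(Rc.inv().apply(gp-p)*100,1 if i<n else 2); t=np.round(np.degrees((Rc.inv()*gR).as_rotvec()),1)
        p=p+Rc.apply(s/100);Rc=Rc*R.from_rotvec(np.radians(t)); rows.append([s.tolist(),t.tolist(),op])
    for i in range(0,n,5): print(str(rows[i:i+5]).replace(' ','').replace('-0.0','0').replace('.0,',',').replace('.0]',']'))
    return p,Rc
def frame(z,xhint):
    z=np.array(z,float);z/=np.linalg.norm(z);x=np.array(xhint,float);x-=z*(x@z);x/=np.linalg.norm(x)
    return R.from_matrix(np.c_[x,np.cross(z,x),z])
def camrel():
    p,Rt=tool();E=cal("wrist")[3];Rc=R.from_matrix(E[:3,:3]);return Rt.inv()*Rc,Rt.inv().apply(E[:3,3]-p)
E
python3 - <<'E'
from h import *
S=cal("scene");print("beaker",onz(S,(401,220),0).round(3),"bottle",onz(S,(259,222),0).round(3))
Rr,o=camrel();print(o,Rr.as_matrix().round(3).tolist())
ax=np.array([-.97*np.sin(.56),-.24*np.sin(.56),np.cos(.56)])
# camera looking along -ax ; tool x towards robot
a=Rr.as_matrix()[:,2]; 
tz=frame(-ax,[-.97,-.24,0])   # camera-looking frame; tilt to tool
th=np.arctan2(-a[0],a[2]);RT=tz*R.from_euler('y',th)
print((RT*Rr).as_matrix()[:,2],-ax)
sc=np.array([.565,.221,.198]);cam=sc+ax*.23
pT=cam-RT.apply(o);print("TCP",pT,RT.as_matrix()[:,2])
plan(pT,RT)
E
```

```text
beaker [0.597 0.459 0.   ] bottle [0.427 0.011 0.   ]
[ 0.07405204  0.00051747 -0.13208222] [[0.0, -0.959, -0.285], [1.0, 0.0, 0.0], [-0.0, -0.285, 0.959]]
[ 0.51525433  0.12793728 -0.84743438] [ 0.51525061  0.12748469 -0.84725511]
TCP [0.55018719 0.2168019  0.2854169 ] [ 0.25974142  0.06426592 -0.96353738]
[[[-3.5,-1.2,-0.3],[-0.3,-1.2,-2.4],100],[[-3.5,-1.3,-0.1],[-0.4,-1.1,-2.4],100],[[-3.5,-1.5,-0.2],[-0.3,-1.2,-2.4],100],[[-3.4,-1.6,0],[-0.3,-1.2,-2.3],100],[[-3.3,-1.8,0],[-0.3,-1.1,-2.4],100]]
[[[-3.2,-1.9,0],[-0.4,-1.2,-2.4],100],[[-3.2,-2,0.1],[-0.3,-1.2,-2.4],100],[[-3,-2.1,0.2],[-0.3,-1.1,-2.4],100],[[-3,-2.3,0.2],[-0.4,-1.2,-2.4],100],[[-2.8,-2.4,0.2],[-0.3,-1.2,-2.3],100]]
[[[-2.8,-2.6,0.3],[-0.3,-1.1,-2.4],100],[[-2.6,-2.6,0.3],[-0.3,-1.2,-2.4],100],[[-2.57,-2.74,0.4],[-0.4,-1.2,-2.4],100]]
```

Run:
```python
from h import *
Rr,o=camrel()
ax=np.array([-.97*np.sin(.56),-.24*np.sin(.56),np.cos(.56)])
a=Rr.as_matrix()[:,2]
RT=frame(-ax,[-.97,-.24,0])*R.from_euler('y',np.arctan2(-a[0],a[2]))
plan(np.array([.565,.221,.198])+ax*.28-RT.apply(o),RT)
```

```text
[[[-3.4,-1.3,-0.6],[-0.3,-1.2,-2.4],100],[[-3.3,-1.4,-0.5],[-0.4,-1.1,-2.4],100],[[-3.3,-1.6,-0.5],[-0.3,-1.2,-2.4],100],[[-3.2,-1.7,-0.4],[-0.3,-1.2,-2.3],100],[[-3.1,-1.8,-0.3],[-0.3,-1.1,-2.4],100]]
[[[-3.1,-2,-0.3],[-0.4,-1.2,-2.4],100],[[-3,-2,-0.3],[-0.3,-1.2,-2.4],100],[[-2.9,-2.2,-0.2],[-0.3,-1.1,-2.4],100],[[-2.8,-2.4,-0.1],[-0.4,-1.2,-2.4],100],[[-2.8,-2.4,-0.1],[-0.3,-1.2,-2.3],100]]
[[[-2.6,-2.5,-0.1],[-0.3,-1.1,-2.4],100],[[-2.5,-2.7,0],[-0.3,-1.2,-2.4],100],[[-2.41,-2.75,02],[-0.4,-1.2,-2.4],100]]
```

>>> play_rows([
  [[-3.4, -1.3, -0.6], [-0.3, -1.2, -2.4], 100],
  [[-3.3, -1.4, -0.5], [-0.4, -1.1, -2.4], 100],
  [[-3.3, -1.6, -0.5], [-0.3, -1.2, -2.4], 100],
  [[-3.2, -1.7, -0.4], [-0.3, -1.2, -2.3], 100],
  [[-3.1, -1.8, -0.3], [-0.3, -1.1, -2.4], 100],
])

```text
time_s: 0.57
ee_pos: [0.2985, 0.3883, 0.2818]
ee_rot: [0.053, 0.046, 0.998, 0.006]
wrist_force: [0.5, 0.8, -0.2]
gripper_width: 0.088
```

>>> play_rows([
  [[-3.1, -2, -0.3], [-0.4, -1.2, -2.4], 100],
  [[-3, -2, -0.3], [-0.3, -1.2, -2.4], 100],
  [[-2.9, -2.2, -0.2], [-0.3, -1.1, -2.4], 100],
  [[-2.8, -2.4, -0.1], [-0.4, -1.2, -2.4], 100],
  [[-2.8, -2.4, -0.1], [-0.3, -1.2, -2.3], 100],
])

```text
time_s: 0.98
ee_pos: [0.4409, 0.2762, 0.3107]
ee_rot: [0.105, -0.058, 0.993, 0.013]
wrist_force: [-0.1, 0.3, -0.4]
gripper_width: 0.0883
```

>>> play_rows([
  [[-2.6, -2.5, -0.1], [-0.3, -1.1, -2.4], 100],
  [[-2.5, -2.7, 0], [-0.3, -1.2, -2.4], 100],
  [[-2.4, -2.7, 0], [-0.4, -1.2, -2.4], 100],
  [[0, 0, 0], [0, 0, 0], 100],
  [[0, 0, 0], [0, 0, 0], 100],
])

```text
time_s: 1.4
ee_pos: [0.525, 0.2098, 0.3273]
ee_rot: [0.134, -0.119, 0.984, 0.017]
wrist_force: [0.0, 0.0, 0.5]
gripper_width: 0.0881
```

```bash
cat > snap.py <<'E'
import sys,pickle
from h import *
C=cal("wrist"); t=tool(); i=imaging.snapshot("wrist"); n=sys.argv[1]
cv2.imwrite(f"pics/{n}.png",i[:,:,::-1]); pickle.dump((C,t[0],t[1].as_quat()),open(f"pics/{n}.pkl","wb"))
print(r.get_state()["time_s"],t[0].round(4),t[1].as_matrix().round(3).tolist())
E
python3 snap.py w1
```

```text
1.45 [0.525  0.2098 0.3273] [[-0.936, -0.238, 0.26], [-0.229, 0.971, 0.065], [-0.268, 0.001, -0.963]]
```

View pics/w1.png

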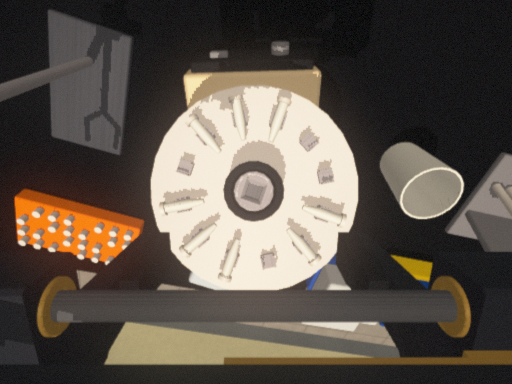

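The wrist view shows the carousel almost face-on. The collar and screw are at about (254,190), with the square recess rotated slightly. Next I'll fit ellipses and enlarge the screw.

```bash
cat > scr.py <<'E'
import sys
from h import *
import pickle
def feats(n,roi):
    im=cv2.imread(f"pics/{n}.png");g=cv2.GaussianBlur(cv2.cvtColor(im,cv2.COLOR_BGR2GRAY),(3,3),0)
    x,y,w,h=roi;G=g[y:y+h,x:x+w]
    d=(G<70).astype(np.uint8)
    cs,_=cv2.findContours(d,cv2.RETR_CCOMP,cv2.CHAIN_APPROX_NONE)
    for c in cs:
        if len(c)>20: 
            e=cv2.fitEllipse(c);print("dark",len(c),(np.array(e[0])+[x,y]).round(2),np.round(e[1],2),round(e[2],1))
    crop=cv2.resize(im[y:y+h,x:x+w],None,fx=8,fy=8,interpolation=cv2.INTER_CUBIC)
    return im,cv2.convertScaleAbs(crop,alpha=1.2)
if __name__=="__main__":
    n=sys.argv[1];roi=tuple(map(int,sys.argv[2:6]))
    im,c=feats(n,roi);cv2.imwrite(f"pics/{n}_c.png",c)
    m=(cv2.GaussianBlur(cv2.cvtColor(im,cv2.COLOR_BGR2GRAY),(3,3),0)>150).astype(np.uint8)
    m[:, :100]=0
    cs,_=cv2.findContours(m,cv2.RETR_EXTERNAL,cv2.CHAIN_APPROX_NONE)
    c=max(cs,key=cv2.contourArea);c=c[:,0]
    # keep upper arc where only carousel
    e=cv2.fitEllipse(cv2.convexHull(c)[:,0]) ;print("carousel hull",e)
E
python3 scr.py w1 215 152 80 75
```

```text
carousel hull ((249.70172119140625, 183.27166748046875), (205.77127075195312, 230.75039672851562), 158.8292999267578)
```

View pics/w1_c.png

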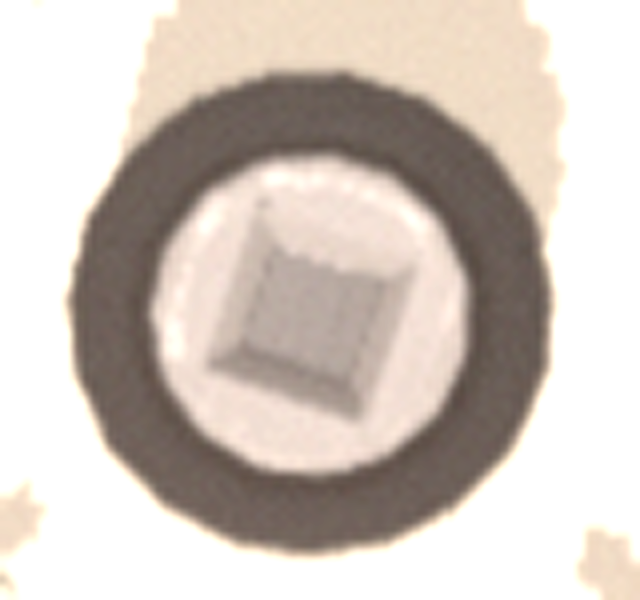

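```bash
cat > car.py <<'E'
from h import *
import pickle,sys
def edges(n,c0,r0,r1,sgn,angs,ch=None):
    g=cv2.GaussianBlur(cv2.cvtColor(cv2.imread(f"pics/{n}.png"),cv2.COLOR_BGR2GRAY),(3,3),0).astype(np.float32)
    P=[]
    rr=np.arange(r0,r1,.25)
    for a in np.radians(angs):
        xs=c0[0]+rr*np.cos(a);ys=c0[1]+rr*np.sin(a)
        v=cv2.remap(g,xs[None].astype(np.float32),ys[None].astype(np.float32),cv2.INTER_LINEAR)[0]
        d=sgn*np.gradient(v);k=d.argmax()
        if d[k]>2: P.append((xs[k],ys[k]))
    return np.array(P,np.float32)
def robust(P):
    for _ in range(4):
        e=cv2.fitEllipse(P); (cx,cy),(a,b),t=e
        M=R.from_euler('z',-t,degrees=True).as_matrix()[:2,:2];q=(P-[cx,cy])@M.T
        rad=np.hypot(q[:,0]/(a/2),q[:,1]/(b/2));P=P[abs(rad-1)<max(.012,1.5*np.median(abs(rad-1)))]
    return e,len(P)
if __name__=="__main__":
    n="w1";C,p,q=pickle.load(open("pics/w1.pkl","rb"))
    A=np.arange(0,360,3)
    ec,k=robust(edges(n,(254,189),93,112,-1,A));print("carousel",np.round(ec[0],2),np.round(ec[1],1),ec[2],k)
    eo,k=robust(edges(n,(253.7,191),25,35,1,A));print("collar",np.round(eo[0],2),np.round(eo[1],1),eo[2],k)
    es,k=robust(edges(n,(253.7,191),16,24,-1,A));print("screw",np.round(es[0],2),np.round(es[1],1),es[2],k)
    S,D=cal("scene"),cal("side")
    print("screw tri",tri([(C,es[0]),(S,(340.7,180)),(D,(253.2,144.5))]))
    f=C[0];o,d1=ray(C,es[0]);_,d2=ray(C,ec[0])
    fw=C[3][:3,2]
    X1=o+d1*(f*.037/np.mean(es[1]))/(d1@fw);X1b=o+d1*(f*.056/np.mean(eo[1]))/(d1@fw);X2=o+d2*(f*.210/np.mean(ec[1]))/(d2@fw)
    print(X1,X1b,X2); v=X1-X2;print(np.linalg.norm(v),v/np.linalg.norm(v), "camz",fw)
    # force 28 mm: fix X1 mean depth, solve X2 on ray at 28mm distance
    for Z in (.278,.281,.284):
        X=o+d1*Z/(d1@fw); b=d2@(X-o); h=np.linalg.norm(X-o-b*d2); Y=o+d2*(b+np.sqrt(.028**2-h*h)); u=(X-Y)/.028
        print(Z,X.round(4),u.round(3),"tilt",np.degrees(np.arccos(u[2])),"az",np.degrees(np.arctan2(u[1],u[0])), "tilt from z",np.degrees(np.arccos((X[2]-.12)/.092)))
E
python3 car.py
```

```text
carousel [254.06 188.55] [207.1 207.9] 59.394813537597656 77
collar [253.39 190.56] [60.  60.3] 52.07912063598633 102
screw [253.36 190.97] [39.3 39.6] 3.040544033050537 84
screw tri (array([0.5647031 , 0.22085049, 0.19743554]), [np.float64(0.9), np.float64(2.3), np.float64(2.0)])
[0.56674713 0.22105882 0.1924502 ] [0.56547795 0.22074343 0.19456887] [0.57589325 0.2240682  0.17224339]
0.022383548675304756 [-0.40860925 -0.134446    0.90275288] camz [ 0.51575731  0.12823148 -0.84708387]
0.278 [0.5632 0.2202 0.1983] [-0.43  -0.133  0.893] tilt 26.735386521189014 az -162.8046303886231 tilt from z 31.66007159902096
0.281 [0.5648 0.2206 0.1958] [-0.429 -0.133  0.893] tilt 26.687160352185167 az -162.7673578337152 tilt from z 34.57054455433067
0.284 [0.5663 0.2209 0.1932] [-0.428 -0.133  0.894] tilt 26.63894035965833 az -162.72995747164148 tilt from z 37.280537908482145
```

Run:
```python
from h import *
Rr,o=camrel();a=Rr.as_matrix()[:,2]
cam=np.array([.585,.215,.45]);d=np.array([.565,.221,.197])-cam
RT=frame(d,[-.97,-.24,0])*R.from_euler('y',np.arctan2(-a[0],a[2]))
print(cam-RT.apply(o),RT.as_matrix()[:,2])
plan(cam-RT.apply(o),RT)
```

```text
[0.6054292  0.2259149  0.30052666] [-0.35140118 -0.04647989 -0.93507049]
[[[-1.2,-0.1,0.8],[-0.4,6,0],100],[[-1.3,-0.1,0.7],[-0.4,6,-0.1],100],[[-1.3,-0.1,0.5],[-0.4,6.1,0],100],[[-1.4,-0.1,0.4],[-0.4,6,0],100],[[-1.4,0,0.2],[-0.4,6,0],100]]
[[[-1.49,-0.15,0.09],[-0.4,6,-0.1],100]]
```

>>> play_rows([
  [[-1.2, -0.1, 0.8], [-0.4, 6, 0], 100],
  [[-1.3, -0.1, 0.7], [-0.4, 6, -0.1], 100],
  [[-1.3, -0.1, 0.5], [-0.4, 6.1, 0], 100],
  [[-1.4, -0.1, 0.4], [-0.4, 6, 0], 100],
  [[-1.4, 0, 0.2], [-0.4, 6, 0], 100],
])

```text
time_s: 1.87
ee_pos: [0.5909, 0.2254, 0.3061]
ee_rot: [-0.13, -0.124, 0.984, 0.002]
wrist_force: [0.8, -0.5, 1.0]
gripper_width: 0.0884
```

>>> play_rows([
  [[-1.5, -0.1, 0.1], [-0.4, 6, -0.1], 100],
  [[0, 0, 0], [0, 0, 0], 100],
  [[0, 0, 0], [0, 0, 0], 100],
])

```text
time_s: 2.12
ee_pos: [0.6058, 0.2278, 0.2969]
ee_rot: [-0.181, -0.124, 0.976, -0.001]
wrist_force: [0.0, -0.1, 0.7]
gripper_width: 0.0882
```

```bash
python3 snap.py w2
python3 - <<'E'
from h import *
import pickle
from car import *
C,p,q=pickle.load(open("pics/w2.pkl","rb"));print(proj(C,[.565,.221,.197]))
E
```

```text
2.1667 [0.6058 0.2278 0.2969] [[-0.904, -0.243, -0.353], [-0.242, 0.969, -0.047], [0.353, 0.042, -0.935]]
[251.22375917 192.14474145]
```

View pics/w2.png

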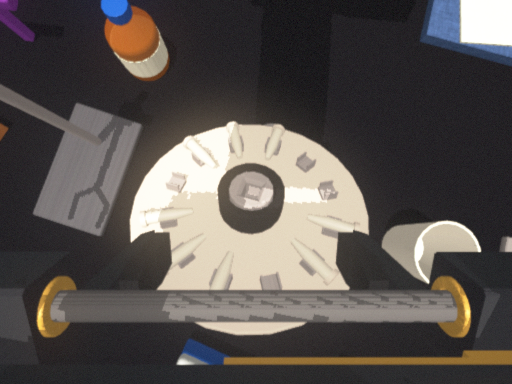

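The second view is oblique. The screw is at about (251,191) and the carousel spans x 131–369, y 124–333. I'll back-project the rim edge points of both views onto coaxial circles to get the axis and face centre.

```bash
cat > axis.py <<'E'
from car import *
from scipy.optimize import least_squares
L=lambda n:pickle.load(open(f"pics/{n}.pkl","rb"))[0]
A=np.arange(0,360,3)
def pe(n,c,w,h,lo,hi,sgn,angs):
    # radial search scaled for an elongated ellipse (w,h half-axes)
    g=cv2.GaussianBlur(cv2.cvtColor(cv2.imread(f"pics/{n}.png"),cv2.COLOR_BGR2GRAY),(3,3),0).astype(np.float32);P=[]
    k=np.arange(lo,hi,.003)
    for a in np.radians(angs):
        xs=(c[0]+w*k*np.cos(a)).astype(np.float32);ys=(c[1]+h*k*np.sin(a)).astype(np.float32)
        d=sgn*np.gradient(cv2.remap(g,xs[None],ys[None],cv2.INTER_LINEAR)[0]);i=d.argmax()
        if d[i]>.6: P.append((xs[i],ys[i]))
    return P
C1,C2=L("w1"),L("w2")
A2=np.r_[np.arange(-170,-10,2)]
obs=[(C1,pe("w1",(254,188.5),103.5,103.5,.93,1.07,-1,A),1),(C1,pe("w1",(253.4,191),19.8,19.8,.85,1.15,-1,A),0),
     (C2,pe("w2",(250,228),119,104.5,.94,1.06,-1,A2),1),(C2,pe("w2",(251,191),22,18.5,.85,1.15,-1,A),0)]
def res(v,full=False):
    X=v[:3];n=np.array([np.sin(v[3])*np.cos(v[4]),np.sin(v[3])*np.sin(v[4]),np.cos(v[3])]);out=[]
    for C,P,k in obs:
        c=X-n*v[5]*k;rad=.105 if k else .0185;rr=[]
        for p in P:
            o,d=ray(C,p);Y=o+d*((c-o)@n)/(d@n);rr.append((np.linalg.norm(Y-c)-rad)*1000)
        out.append(np.array(rr))
    return out if full else np.concatenate(out)
s=least_squares(res,[.565,.221,.197,.55,-2.87,.028],loss="soft_l1",f_scale=.4,x_scale=[.01,.01,.01,.1,.1,.01])
v=s.x;print("X",v[:3].round(4),"tilt",np.degrees(v[3]),"az",np.degrees(v[4]),"d",v[5])
for q in res(v,True): print(len(q),"med",np.median(q).round(2),"mad",np.median(abs(q-np.median(q))).round(2))
print("height tilt",np.degrees(np.arccos((v[2]-.12)/.092)))
n=np.array([np.sin(v[3])*np.cos(v[4]),np.sin(v[3])*np.sin(v[4]),np.cos(v[3])])
# recess mouth corners seen in w1 crop (8x of 215,152)
c=np.array([(208,366),(362,420),(415,262),(262,195)])/8+[215,152]
Q=[]
for p in c: o,d=ray(C1,p);Q.append(o+d*((v[:3]-o)@n)/(d@n))
Q=np.array(Q);print("mouth centre",Q.mean(0).round(4))
e=frame(n,[1,0,0]);xy=e.inv().apply(Q-v[:3])[:,:2]*1000;print(xy.round(1));
for i in range(4):
    dd=xy[(i+1)%4]-xy[i];print("edge len",np.linalg.norm(dd).round(1),"ang mod 90",round(np.degrees(np.arctan2(dd[1],dd[0]))%90,1))
np.save("axis.npy",np.r_[v[:3],n])
E
python3 axis.py
```

```text
X [0.5635 0.2201 0.1987] tilt 28.881683805142078 az -164.52758650064462 d 0.028367650519011186
120 med -0.47 mad 0.46
120 med -0.51 mad 0.24
80 med 0.16 mad 0.26
120 med 0.05 mad 0.43
height tilt 31.20329261860087
mouth centre [0.5629 0.2207 0.1985]
[[  8.7  -9.1]
 [  9.8   9.6]
 [ -9.3  10.4]
 [-11.8  -8.5]]
edge len 18.7 ang mod 90 86.7
edge len 19.1 ang mod 90 87.6
edge len 19.1 ang mod 90 82.4
edge len 20.5 ang mod 90 88.4
```

Run:
```python
from h import *
h=np.radians(93);RT=frame([0,0,-1],[np.cos(h+np.pi/2),np.sin(h+np.pi/2),0])
print(RT.as_matrix())
p,Rc=plan([.40,.06,.34],RT);print()
p,Rc=plan([.38,-.10,.34],RT,p=p,Rc=Rc);print()
p,Rc=plan([.552,-.257,.225],RT,p=p,Rc=Rc)
```

```text
[[-0.99862953 -0.05233596  0.        ]
 [-0.05233596  0.99862953  0.        ]
 [-0.          0.         -1.        ]]
[[[3,-1.4,0.5],[0.1,-2.6,1.4],100],[[3,-1.4,0.4],[0,-2.5,1.4],100],[[2.9,-1.6,0.3],[0.1,-2.6,1.5],100],[[3,-1.6,0.1],[0,-2.6,1.4],100],[[2.9,-1.7,0],[0.1,-2.6,1.4],100]]
[[[2.8,-1.7,-0.1],[0,-2.5,1.4],100],[[2.8,-1.8,-0.3],[0.1,-2.6,1.5],100],[[2.75,-1.94,-0.36],[0,-2.6,1.4],100]]

[[[0.6,-3.2,0],[0,0,0],100],[[0.5,-3.1,0],[0,0,0],100],[[0.6,-3.2,0],[0,0,0],100],[[0.6,-3.2,0],[0,0,0],100],[[0.53,-3.17,0],[0,0,0],100]]

[[[-2.3,-2.4,1.6],[0,0,0],100],[[-2.4,-2.3,1.7],[0,0,0],100],[[-2.3,-2.4,1.6],[0,0,0],100],[[-2.3,-2.4,1.7],[0,0,0],100],[[-2.4,-2.3,1.6],[0,0,0],100]]
[[[-2.3,-2.4,1.7],[0,0,0],100],[[-2.35,-2.38,1.6],[0,0,0],100]]
```

>>> play_rows([
  [[3, -1.4, 0.5], [0.1, -2.6, 1.4], 100],
  [[3, -1.4, 0.4], [0, -2.5, 1.4], 100],
  [[2.9, -1.6, 0.3], [0.1, -2.6, 1.5], 100],
  [[3, -1.6, 0.1], [0, -2.6, 1.4], 100],
  [[2.9, -1.7, 0], [0.1, -2.6, 1.4], 100],
])

```text
time_s: 2.58
ee_pos: [0.4773, 0.124, 0.3288]
ee_rot: [-0.066, -0.064, 0.996, -0.001]
wrist_force: [0.5, -0.3, 0.9]
gripper_width: 0.0882
```

>>> play_rows([
  [[2.8, -1.7, -0.1], [0, -2.5, 1.4], 100],
  [[2.8, -1.8, -0.3], [0.1, -2.6, 1.5], 100],
  [[2.8, -1.9, -0.4], [0, -2.6, 1.4], 100],
  [[0.6, -3.2, 0], [0, 0, 0], 100],
  [[0.5, -3.1, 0], [0, 0, 0], 100],
])

```text
time_s: 3.0
ee_pos: [0.3931, -0.001, 0.3445]
ee_rot: [0.002, -0.028, 1.0, -0.001]
wrist_force: [0.6, 0.3, -0.6]
gripper_width: 0.0877
```

>>> play_rows([
  [[0.6, -3.2, 0], [0, 0, 0], 100],
  [[0.6, -3.2, 0], [0, 0, 0], 100],
  [[0.5, -3.2, 0], [0, 0, 0], 100],
  [[-2.3, -2.4, 1.6], [0, 0, 0], 100],
  [[-2.4, -2.3, 1.7], [0, 0, 0], 100],
])

```text
time_s: 3.42
ee_pos: [0.433, -0.143, 0.3116]
ee_rot: [0.001, -0.026, 1.0, -0.003]
wrist_force: [-0.1, 0.6, 0.2]
gripper_width: 0.0879
```

>>> play_rows([
  [[-2.3, -2.4, 1.6], [0, 0, 0], 100],
  [[-2.3, -2.4, 1.7], [0, 0, 0], 100],
  [[-2.4, -2.3, 1.6], [0, 0, 0], 100],
  [[-2.3, -2.4, 1.7], [0, 0, 0], 100],
  [[-2.4, -2.4, 1.6], [0, 0, 0], 100],
])

```text
time_s: 3.83
ee_pos: [0.5572, -0.2546, 0.2284]
ee_rot: [-0.001, -0.028, 1.0, -0.002]
wrist_force: [0.1, 0.1, 0.9]
gripper_width: 0.0882
```

>>> play_rows([
  [[0, 0, 0], [0, 0, 0], 100],
  [[0, 0, 0], [0, 0, 0], 50],
  [[0, 0, 0], [0, 0, 0], 50],
  [[0, 0, 0], [0, 0, 0], 50],
])

```text
time_s: 4.17
ee_pos: [0.5567, -0.254, 0.229]
ee_rot: [-0.001, -0.028, 1.0, -0.001]
wrist_force: [-0.1, 0.6, 0.1]
gripper_width: 0.0704
```

```bash
python3 snap.py w3
```

```text
4.2167 [ 0.5567 -0.254   0.229 ] [[-0.998, -0.055, -0.002], [-0.055, 0.998, -0.002], [0.002, -0.002, -1.0]]
```

View pics/w3.png

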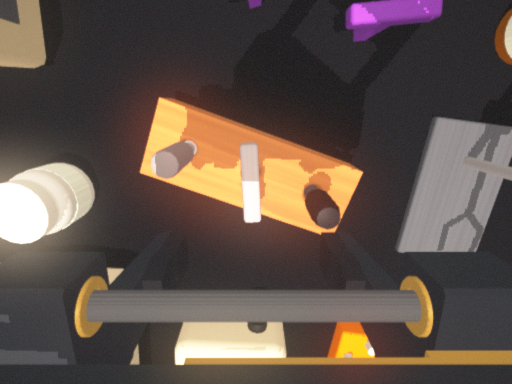

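The wrist view shows the bar at about (250,182), running nearly straight up and down the image from y 144 to 221. The nut driver is to its left and the black driver to its right.

```bash
cat > bar.py <<'E'
from h import *
import pickle,sys
n=sys.argv[1];C,p,q=pickle.load(open(f"pics/{n}.pkl","rb"))
hsv=cv2.cvtColor(cv2.imread(f"pics/{n}.png"),cv2.COLOR_BGR2HSV)
m=((hsv[:,:,1]<110)&(hsv[:,:,2]>95)).astype(np.uint8);m[:, :225]=0;m[:,275:]=0;m[:130]=0;m[235:]=0
cs,_=cv2.findContours(m,cv2.RETR_EXTERNAL,cv2.CHAIN_APPROX_NONE);c=max(cs,key=cv2.contourArea);rc=cv2.minAreaRect(c);print(rc)
b=cv2.boxPoints(rc)
for z in (.103,.100): 
    w=np.array([onz(C,x,z) for x in b]);l=[np.linalg.norm(w[i]-w[(i+1)%4]) for i in range(4)]
    i=int(np.argmax(l));d=w[(i+1)%4]-w[i];print(z,"c",w.mean(0).round(4),"len",np.round(l,4),"heading",np.degrees(np.arctan2(d[1],d[0]))%180)
S,D=cal("scene"),cal("side")
print("bar top tri",tri([(C,rc[0]),(S,(188.2,242.0)),(D,(309.5,244.3))]))
# block top corners
for x in [(160,98),(362,171),(322,233),(141,172)]: print("blk",onz(C,x,.05).round(4))
E
python3 bar.py w3
```

```text
((249.5, 188.0), (92.0, 49.0), 90.0)
0.103 c [ 0.5565 -0.257   0.103 ] len [0.0414 0.0844 0.0453 0.0845] heading 1.653587446970164
0.1 c [ 0.5574 -0.257   0.1   ] len [0.0419 0.0854 0.0458 0.0855] heading 1.6535874469701355
bar top tri (array([ 0.55371705, -0.25704181,  0.09784885]), [np.float64(2.3), np.float64(2.1), np.float64(2.7)])
blk [ 0.4829 -0.3493  0.05  ]
blk [ 0.5444 -0.1404  0.05  ]
blk [ 0.6167 -0.1738  0.05  ]
blk [ 0.5583 -0.3715  0.05  ]
```

```bash
sed -i 's/hsv\[:,:,1\]<110)&(hsv\[:,:,2\]>95)/hsv[:,:,1]<60)\&(hsv[:,:,2]>80)/' bar.py; python3 bar.py w3; python3 -c "
import cv2
i=cv2.imread('pics/w3.png');h=cv2.cvtColor(i,cv2.COLOR_BGR2HSV)
for y in (140,146,160,175,200,215,222): print(y,h[y,236:266:2,1].tolist(),h[y,236:266:2,2].tolist())"
```

```text
((250.0899658203125, 182.49557495117188), (79.59232330322266, 17.3560733795166), 87.1844482421875)
0.103 c [ 0.551  -0.2567  0.103 ] len [0.0147 0.0722 0.0159 0.0723] heading 5.259239850460943
0.1 c [ 0.5518 -0.2567  0.1   ] len [0.0149 0.073  0.016  0.0731] heading 5.259239850460943
bar top tri (array([ 0.5515711 , -0.25685415,  0.09674884]), [np.float64(0.3), np.float64(1.8), np.float64(1.9)])
blk [ 0.4829 -0.3493  0.05  ]
blk [ 0.5444 -0.1404  0.05  ]
blk [ 0.6167 -0.1738  0.05  ]
blk [ 0.5583 -0.3715  0.05  ]
140 [163, 162, 163, 160, 165, 163, 161, 165, 160, 163, 164, 167, 164, 165, 168] [224, 225, 224, 228, 224, 224, 225, 221, 222, 221, 222, 223, 224, 225, 227]
146 [170, 163, 71, 42, 41, 40, 39, 37, 41, 38, 43, 148, 164, 163, 161] [227, 228, 204, 217, 217, 218, 217, 219, 218, 220, 208, 221, 225, 225, 225]
160 [161, 156, 107, 43, 40, 41, 39, 42, 40, 38, 43, 96, 160, 163, 156] [238, 248, 237, 219, 224, 222, 223, 224, 222, 226, 221, 201, 227, 233, 251]
175 [129, 132, 137, 52, 44, 41, 39, 42, 40, 41, 40, 55, 156, 159, 143] [255, 255, 254, 219, 225, 226, 227, 226, 228, 224, 227, 210, 211, 223, 254]
200 [131, 133, 135, 107, 12, 3, 3, 3, 4, 5, 4, 11, 112, 143, 140] [255, 255, 255, 253, 253, 255, 255, 255, 255, 255, 255, 253, 245, 254, 254]
215 [109, 103, 112, 91, 25, 4, 2, 4, 4, 5, 4, 6, 38, 129, 144] [108, 109, 109, 121, 242, 254, 255, 255, 255, 255, 254, 254, 231, 146, 198]
222 [98, 102, 95, 98, 83, 45, 43, 43, 43, 54, 53, 62, 96, 102, 110] [101, 103, 105, 104, 114, 197, 212, 219, 218, 175, 170, 147, 111, 110, 107]
```

Run:
```python
from h import *
h=np.radians(95.3);RT=frame([0,0,-1],[np.cos(h+np.pi/2),np.sin(h+np.pi/2),0])
plan([.551,-.2567,.091],RT,op=42)
```

```text
[[[0.1,0,3.4],[0,0,-0.5],42],[[0.2,-0.1,3.5],[-0.1,-0.1,-0.6],42],[[0.1,0,3.4],[0,0,-0.5],42],[[0.17,09,3.48],[0,-0.1,-0.5],42]]
```

>>> play_rows([
  [[0.1, 0, 2.0], [0, 0, -0.5], 42],
  [[0.1, -0.1, 2.4], [-0.1, -0.1, -0.6], 42],
  [[0.1, 0, 2.4], [0, 0, -0.5], 42],
  [[0.2, -0.1, 2.0], [0, -0.1, -0.5], 42],
  [[0.1, 0, 2.0], [0, 0, 0], 42],
])

```text
time_s: 4.63
ee_pos: [0.5505, -0.257, 0.1186]
ee_rot: [-0.0, -0.046, 0.999, 0.001]
wrist_force: [0.1, 0.4, -0.1]
gripper_width: 0.0367
```

>>> play_rows([
  [[0, 0, 1.5], [0, 0, 0], 42],
  [[0, 0, 1.5], [0, 0, 0], 42],
  [[0, 0, 0], [0, 0, 0], 42],
])

```text
time_s: 4.88
ee_pos: [0.5496, -0.2563, 0.0868]
ee_rot: [-0.002, -0.046, 0.999, 0.002]
wrist_force: [-0.5, -0.4, -0.5]
gripper_width: 0.0368
```

>>> play_rows([
  [[0, 0, 0], [0, 0, 0], 15],
  [[0, 0, 0], [0, 0, 0], 5],
  [[0, 0, 0], [0, 0, 0], 5],
  [[0, 0, 0], [0, 0, 0], 5],
  [[0, 0, 0], [0, 0, 0], 5],
])

```text
time_s: 5.3
ee_pos: [0.5514, -0.2577, 0.0894]
ee_rot: [-0.0, -0.046, 0.999, 0.001]
wrist_force: [-1.0, 0.4, 7.2]
gripper_width: 0.0154
```

>>> play_rows([
  [[0, 0, 0], [0, 0, 0], 5],
  [[0, 0, 0], [0, 0, 0], 5],
])

```text
time_s: 5.47
ee_pos: [0.5514, -0.2577, 0.0894]
ee_rot: [-0.0, -0.046, 0.999, 0.001]
wrist_force: [-0.4, 1.4, 7.2]
gripper_width: 0.0153
```

>>> play_rows([
  [[0, 0, -1], [0, 0, 0], 5],
  [[0, 0, -2], [0, 0, 0], 5],
  [[0, 0, -3], [0, 0, 0], 5],
  [[0, 0, -3.5], [0, 0, 0], 5],
  [[0, 0, -3.5], [0, 0, 0], 5],
])

```text
time_s: 5.88
ee_pos: [0.5506, -0.2574, 0.2194]
ee_rot: [-0.002, -0.045, 0.999, 0.002]
wrist_force: [1.0, -0.7, -3.1]
gripper_width: 0.0157
```

>>> play_rows([
  [[0, 0, -3.5], [0, 0, 0], 5],
  [[0, 0, -3.5], [0, 0, 0], 5],
  [[0, 0, -2], [0, 0, 0], 5],
  [[0, 0, 0], [0, 0, 0], 5],
  [[0, 0, 0], [0, 0, 0], 5],
])

```text
time_s: 6.3
ee_pos: [0.5513, -0.2579, 0.3078]
ee_rot: [-0.001, -0.045, 0.999, 0.001]
wrist_force: [-1.0, -0.7, -4.0]
gripper_width: 0.0158
```

Run:
```python
from h import *
s=r.get_state();print(s["gripper_width"],s["wrist_force"],s["ee_pos"],s["qpos"])
p,Rt=tool();g=[]
for n in ("scene","side","wrist"):
    C=cal(n);i=imaging.snapshot(n);cv2.imwrite(f"pics/{n}_k.png",i[:,:,::-1])
    for nm,d in (("bar",-.005),("tip",.077)): print(n,nm,proj(C,p+Rt.apply([0,0,d])).round(1))
    u=proj(C,p+Rt.apply([0,0,.035])).astype(int); w,h=(64,48) if n!="wrist" else (80,60)
    x,y=np.clip(u[0]-w//2,0,512-w),np.clip(u[1]-h//2,0,384-h);print(n,"crop origin",x,y,"scale",400/w)
    g.append(cv2.resize(i[y:y+h,x:x+w,::-1],(400,300),interpolation=cv2.INTER_CUBIC))
g.append(cv2.resize(i[:,:,::-1],(400,300)))
cv2.imwrite("pics/k.png",np.vstack([np.hstack(g[:2]),np.hstack(g[2:])]))
```

```text
0.015818153402483805 [-1.01855794 -0.72653608 -3.99361544] [ 0.55127432 -0.25789541  0.3077533 ] [-6.29953440e-01  4.77899558e-01  1.11909958e+00  2.82164011e-04
  1.54805916e+00 -2.29171331e+00]
scene bar [179.4 178.7]
scene tip [182.7 204.5]
scene crop origin 149 167 scale 6.25
side bar [313.5 174.8]
side tip [311.6 203. ]
side crop origin 280 164 scale 6.25
wrist bar [251.3 269.6]
wrist tip [251.7 210.2]
wrist crop origin 211 204 scale 5.0
```

View pics/k.png

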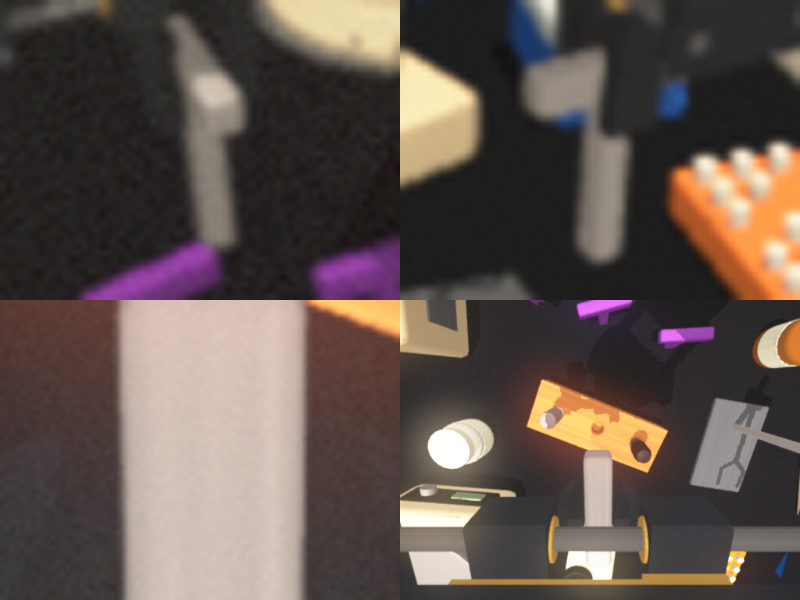

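The key is held with its shank down. The tip is at about scene (183,205.5) and side (312,205), within 2 px of what the tool pose predicts. The wrist view (k.png, lower right) shows only the bar, which hides the shank. I'll triangulate the tip and plan the approach.

```bash
cat > scrw.py <<'E'
from h import *
a=np.load("axis.npy");X=a[:3]
t,az=np.radians(29.7),np.radians(-164.5)
n=np.array([np.sin(t)*np.cos(az),np.sin(t)*np.sin(az),np.cos(t)])
e=frame(n,[1,0,0]);g=np.radians(86.3)
ty=e.apply([np.cos(g),np.sin(g),0]);RT=frame(-n,np.cross(ty,-n))
E
python3 - <<'E'
from scrw import *
S,D=cal("scene"),cal("side");p,Rt=tool()
for a,b in (((183.1,205.4),(311.7,204.6)),((183.5,205.2),(311.8,204.0))):
    x,er=tri([(S,a),(D,b)]);print("tip",x.round(4),er,"tool frame",Rt.inv().apply(x-p).round(4))
print(RT.as_matrix().round(3))
tip=.079
p1,R1=plan([.40,-.12,.37],Rt,op=5);print()
Rm=R.from_rotvec((RT*Rt.inv()).as_rotvec()*.5)*Rt
p2,R2=plan([.38,.06,.38],Rm,op=5,p=p1,Rc=R1);print()
T=X+n*(.035+tip);print(T)
plan(T,RT,op=5,p=p2,Rc=R2)
E
```

```text
tip [ 0.5512 -0.2575  0.2266] [np.float64(1.0), np.float64(1.0)] tool frame [-0.0007 -0.0003  0.079 ]
tip [ 0.552  -0.2565  0.2276] [np.float64(0.9), np.float64(0.9)] tool frame [-0.0016  0.0006  0.078 ]
[[-0.877  0.057  0.477]
 [ 0.136  0.982  0.132]
 [-0.461  0.181 -0.869]]
[[[2.3,2.5,-1],[0,0,0],5],[[2.3,2.5,-1.1],[0,0,0],5],[[2.3,2.6,-1],[0,0,0],5],[[2.3,2.5,-1.1],[0,0,0],5],[[2.3,2.5,-1],[0,0,0],5]]
[[[2.32,2.52,-1.08],[0,0,0],5]]

[[[0.1,3.6,-0.2],[-0.8,-2.9,1.1],5],[[0.1,3.6,-0.1],[-0.8,-2.9,1.1],5],[[0.2,3.7,-0.1],[-0.8,-2.9,1],5],[[0.3,3.6,-0.1],[-0.7,-2.9,1.1],5],[[0.29,3.6,0.02],[-0.8,-2.9,1.1],5]]

[0.50902198 0.20495737 0.29771477]
[[[-1.7,2.3,2],[-0.7,-2.4,0.9],5],[[-1.6,2.3,2.2],[-0.6,-2.4,0.9],5],[[-1.5,2.2,2.2],[-0.7,-2.4,0.9],5],[[-1.3,2.3,2.3],[-0.6,-2.4,0.9],5],[[-1.2,2.3,2.4],[-0.7,-2.5,0.9],5]]
[[[-1.09,2.25,2.5],[-0.7,-2.4,0.9],5]]
```

>>> play_rows([
  [[2.3, 2.5, -1], [0, 0, 0], 5],
  [[2.3, 2.5, -1.1], [0, 0, 0], 5],
  [[2.3, 2.6, -1], [0, 0, 0], 5],
  [[2.3, 2.5, -1.1], [0, 0, 0], 5],
  [[2.3, 2.5, -1], [0, 0, 0], 5],
])

```text
time_s: 6.87
ee_pos: [0.424, -0.1419, 0.3595]
ee_rot: [-0.002, -0.045, 0.999, 0.002]
wrist_force: [0.4, -0.6, -2.7]
gripper_width: 0.0155
```

>>> play_rows([
  [[2.3, 2.5, -1.1], [0, 0, 0], 5],
  [[0.1, 3.6, -0.2], [-0.8, -2.9, 1.1], 5],
  [[0.1, 3.6, -0.1], [-0.8, -2.9, 1.1], 5],
  [[0.2, 3.7, -0.1], [-0.8, -2.9, 1], 5],
  [[0.3, 3.6, -0.1], [-0.7, -2.9, 1.1], 5],
])

```text
time_s: 7.28
ee_pos: [0.3831, 0.0254, 0.3785]
ee_rot: [0.098, -0.006, 0.995, 0.034]
wrist_force: [1.4, 1.0, -2.8]
gripper_width: 0.0156
```

>>> play_rows([
  [[0.3, 3.6, 0], [-0.8, -2.9, 1.1], 5],
  [[-1.7, 2.3, 2], [-0.7, -2.4, 0.9], 5],
  [[-1.6, 2.3, 2.2], [-0.6, -2.4, 0.9], 5],
  [[-1.5, 2.2, 2.2], [-0.7, -2.4, 0.9], 5],
  [[-1.3, 2.3, 2.3], [-0.6, -2.4, 0.9], 5],
])

```text
time_s: 7.7
ee_pos: [0.4662, 0.1575, 0.3248]
ee_rot: [0.204, 0.034, 0.976, 0.067]
wrist_force: [-0.5, -0.8, -2.4]
gripper_width: 0.0156
```

>>> play_rows([
  [[-1.2, 2.3, 2.4], [-0.7, -2.5, 0.9], 5],
  [[-1.1, 2.2, 2.5], [-0.7, -2.4, 0.9], 5],
  [[0, 0, 0], [0, 0, 0], 5],
  [[0, 0, 0], [0, 0, 0], 5],
])

```text
time_s: 8.03
ee_pos: [0.5088, 0.2046, 0.2961]
ee_rot: [0.242, 0.049, 0.966, 0.08]
wrist_force: [-0.3, -0.3, -3.2]
gripper_width: 0.0154
```

Run:
```python
from scrw import *
s=r.get_state();print(s["time_s"],s["gripper_width"],s["wrist_force"].round(2),s["qpos"].round(2))
p,Rt=tool();print("rot err deg (tool)",np.degrees((Rt.inv()*RT).as_rotvec()).round(2),"shift to 5mm above mouth, tool cm",(RT.inv().apply(X+n*.005-(p+Rt.apply([-.0005,0,.0785])))*100).round(2))
g=[]
tip=p+Rt.apply([-.0005,0,.0785])
for nm in ("scene","side"):
    C=cal(nm);i=imaging.snapshot(nm);cv2.imwrite(f"pics/{nm}_s.png",i[:,:,::-1]);print(nm,"tip",proj(C,tip).round(1),"mouth",proj(C,X).round(1))
    u=proj(C,X).astype(int);w,h=64,72;x,y=u[0]-32,u[1]-44;print("origin",x,y)
    g.append(cv2.resize(i[y:y+h,x:x+w,::-1],(400,450),interpolation=cv2.INTER_CUBIC))
cv2.imwrite("pics/s.png",np.hstack(g))
```

```text
8.0333 0.01536075263081457 [-0.34 -0.34 -3.24] [ 0.14  0.1   1.73  0.09  0.8  -1.37]
rot err deg (tool) [-0.11 -0.12  0.14] shift to 5mm above mouth, tool cm [-0.06  0.08  2.93]
scene tip [336.5 169.5] mouth [339.9 180.2]
origin 307 136
side tip [248.4 137.7] mouth [252.6 143.9]
origin 220 99
```

View pics/s.png

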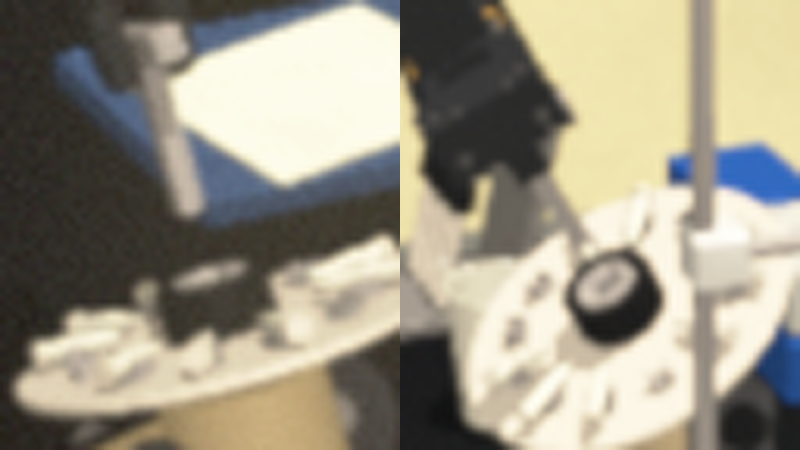

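The scene view shows the key aligned with the screw normal. The tip is at (337,170), and its line runs to the screw centre within about 1 px. I'll move in.

>>> play_rows([
  [[-0.1, 0.1, 1.2], [-0.1, -0.1, 0.1], 5],
  [[0, 0, 1.2], [0, 0, 0], 5],
  [[0, 0, 0.5], [0, 0, 0], 5],
  [[0, 0, 0], [0, 0, 0], 5],
])

```text
time_s: 8.47
ee_pos: [0.5244, 0.2081, 0.2734]
ee_rot: [0.245, 0.051, 0.965, 0.081]
wrist_force: [0.5, 0.7, -2.9]
gripper_width: 0.0155
```

>>> play_rows([
  [[0, 0, 0.3], [0, 0, 0], 5],
  [[0, 0, 0.3], [0, 0, 0], 5],
  [[0, 0, 0.3], [0, 0, 0], 5],
  [[0, 0, 0], [0, 0, 0], 5],
])

```text
time_s: 8.8
ee_pos: [0.5286, 0.2099, 0.2667]
ee_rot: [0.245, 0.05, 0.965, 0.081]
wrist_force: [-3.0, 0.9, -1.8]
gripper_width: 0.0157
```

```bash
cat > st.py <<'E'
from scrw import *
import sys
s=r.get_state();p,Rt=tool();T=float(sys.argv[1]) if len(sys.argv)>1 else .0785
tip=p+Rt.apply([-.0005,0,T])
print("t",s["time_s"],"w",s["gripper_width"].round(4),"F world",s["wrist_force"].round(1),"F tool",Rt.inv().apply(s["wrist_force"]).round(1),"M tool",Rt.inv().apply(s["wrist_torque"]).round(2))
print("q",s["qpos"].round(3),"tip-mouth in tool frame mm",(RT.inv().apply(tip-X)*1000).round(1),"rot from RT",np.degrees((RT.inv()*Rt).as_rotvec()).round(2))
E
python3 st.py
```

```text
Traceback (most recent call last):
  File "st.py", line 5, in <module>
    print("t",s["time_s"],"w",s["gripper_width"].round(4),"F world",s["wrist_force"].round(1),"F tool",Rt.inv().apply(s["wrist_force"]).round(1),"M tool",Rt.inv().apply(s["wrist_torque"]).round(2))
                              ^^^^^^^^^^^^^^^^^^^^^^^^
AttributeError: 'float' object has no attribute 'round'
```

```bash
sed -i 's/s\["gripper_width"\].round(4)/round(s["gripper_width"],4)/' st.py; python3 st.py
```

```text
t 8.8 w 0.0157 F world [-3.   0.9 -1.8] F tool [3.6 0.4 0.2] M tool [0.18 0.97 0.03]
q [ 0.146  0.169  1.729  0.092  0.726 -1.373] tip-mouth in tool frame mm [-3.   0.4  1.5] rot from RT [-0.04 -0.27  0.03]
```

>>> play_rows([
  [[0, 0, 0.3], [0, 0, 0], 5],
  [[0, 0, 0.3], [0, 0, 0], 5],
  [[0, 0, 0], [0, 0, 0], 5],
])

```text
time_s: 9.05
ee_pos: [0.5315, 0.2107, 0.261]
ee_rot: [0.245, 0.05, 0.965, 0.081]
wrist_force: [-1.3, -0.8, -3.9]
gripper_width: 0.0156
```

```bash
python3 st.py
```

```text
t 9.05 w 0.0156 F world [-1.3 -0.8 -3.9] F tool [ 2.8 -1.6  2.6] M tool [0.19 0.78 0.01]
q [ 0.147  0.181  1.73   0.092  0.713 -1.373] tip-mouth in tool frame mm [-2.8  0.3  7.8] rot from RT [-0.03 -0.25  0.04]
```

>>> play_rows([
  [[0.1, 0, 0.2], [0, 0, 0], 5],
  [[0, 0, 0.2], [0, 0, 0], 5],
  [[0, 0, 0], [0, 0, 0], 5],
])

```text
time_s: 9.3
ee_pos: [0.5329, 0.2113, 0.2572]
ee_rot: [0.246, 0.05, 0.965, 0.081]
wrist_force: [-0.1, -0.1, -4.7]
gripper_width: 0.0157
```

```bash
python3 st.py
```

```text
t 9.3 w 0.0157 F world [-0.1 -0.1 -4.7] F tool [ 2.3 -1.   4. ] M tool [ 0.24  0.62 -0.01]
q [ 0.148  0.188  1.732  0.092  0.703 -1.373] tip-mouth in tool frame mm [-2.3  0.3 11.9] rot from RT [-0.03 -0.31  0.04]
```

>>> play_rows([
  [[0.1, 0, 0.2], [0, 0, 0], 5],
  [[0, 0, 0.2], [0, 0, 0], 5],
  [[0, 0, 0.1], [0, 0, 0], 5],
  [[0, 0, 0], [0, 0, 0], 5],
])

```text
time_s: 9.63
ee_pos: [0.5347, 0.2121, 0.254]
ee_rot: [0.247, 0.05, 0.964, 0.082]
wrist_force: [-5.8, -3.2, 3.8]
gripper_width: 0.0155
```

```bash
python3 st.py
```

```text
t 9.6333 w 0.0155 F world [-5.8 -3.2  3.8] F tool [ 2.9 -2.8 -6.5] M tool [0.48 0.77 0.  ]
q [ 0.15   0.195  1.733  0.092  0.692 -1.373] tip-mouth in tool frame mm [-2.5  0.7 15.7] rot from RT [-0.07 -0.44  0.02]
```

>>> play_rows([
  [[0, 0, 0.2], [0, 0, 0], 5],
  [[0, 0, 0.1], [0, 0, 0], 5],
  [[0, 0, 0], [0, 0, 0], 5],
])

```text
time_s: 9.88
ee_pos: [0.5367, 0.2127, 0.2543]
ee_rot: [0.249, 0.05, 0.964, 0.082]
wrist_force: [-17.7, -6.0, 21.9]
gripper_width: 0.0157
```

```bash
python3 st.py
python3 - <<'E'
from scrw import *
p,Rt=tool();g=[]
for nm in ("scene","side"):
    C=cal(nm);i=imaging.snapshot(nm);u=proj(C,X).astype(int);w,h=64,72;x,y=u[0]-32,u[1]-44
    print(nm,"origin",x,y,"mouth",proj(C,X).round(1),"bar",proj(C,p-Rt.apply([0,0,.005])).round(1))
    g.append(cv2.resize(i[y:y+h,x:x+w,::-1],(400,450),interpolation=cv2.INTER_CUBIC))
cv2.imwrite("pics/s2.png",np.hstack(g))
E
```

```text
t 9.8833 w 0.0157 F world [-17.7  -6.   21.9] F tool [  4.2  -2.9 -28.3] M tool [0.53 1.06 0.  ]
q [ 0.15   0.198  1.731  0.093  0.687 -1.373] tip-mouth in tool frame mm [-4.7  1.6 16.4] rot from RT [-0.15 -0.71 -0.02]
scene origin 307 136 mouth [339.9 180.2] bar [334.6 158.9]
side origin 220 99 mouth [252.6 143.9] bar [245.1 130.4]
```

View pics/s2.png

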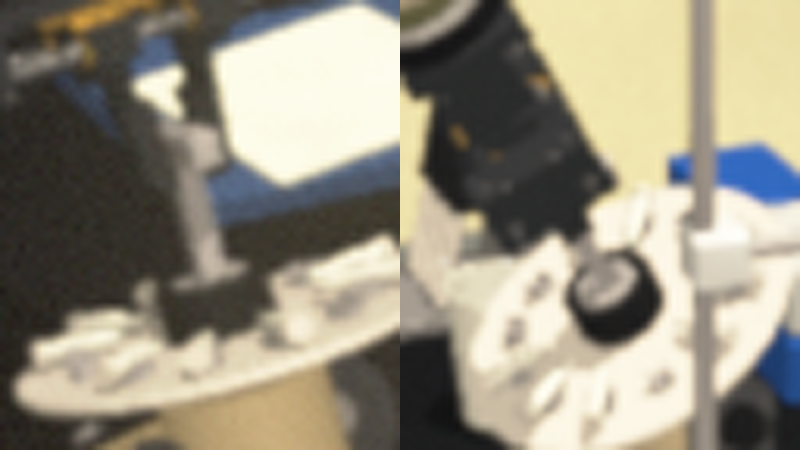

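Scene crop: the shank enters the recess at about (212,275). Axial force rose sharply at the expected depth (about 16–18 mm), so the key has bottomed. I'll ease off and turn clockwise, which is +tool z.

>>> play_rows([
  [[0.1, 0, -0.15], [0, 0, 0], 5],
  [[0, 0, 0], [0, 0, 5], 5],
  [[0, 0, 0], [0, 0, 5], 5],
  [[0, 0, 0], [0, 0, 5], 5],
  [[0, 0, 0], [0, 0, 0], 5],
])

```text
time_s: 10.4
ee_pos: [0.5351, 0.2123, 0.2537]
ee_rot: [0.235, 0.178, 0.949, 0.114]
wrist_force: [-8.5, -5.6, 10.7]
gripper_width: 0.0154
```

```bash
python3 st.py
```

```text
t 10.4 w 0.0154 F world [-8.5 -5.6 10.7] F tool [  0.4  -4.3 -14.1] M tool [ 0.9   0.16 -0.06]
q [ 0.15   0.195  1.735  0.092  0.687 -1.106] tip-mouth in tool frame mm [-3.   0.7 16.1] rot from RT [-0.17 -0.62 15.25]
```

>>> play_rows([
  [[0, 0, 0], [0, 0, 6], 5],
  [[0, 0, 0], [0, 0, 6], 5],
  [[0, 0, 0], [0, 0, 6], 5],
  [[0, 0, 0], [0, 0, 6], 5],
  [[0, 0, 0], [0, 0, 0], 5],
])

```text
time_s: 10.82
ee_pos: [0.5351, 0.212, 0.2536]
ee_rot: [0.206, 0.371, 0.891, 0.16]
wrist_force: [-9.8, -6.6, 11.3]
gripper_width: 0.0154
```

```bash
python3 st.py
```

```text
t 10.8167 w 0.0154 F world [-9.8 -6.6 11.3] F tool [ -1.4  -5.4 -15.4] M tool [ 1.26 -0.38 -0.05]
q [ 0.15   0.195  1.735  0.091  0.688 -0.686] tip-mouth in tool frame mm [-2.8  0.2 16.1] rot from RT [-0.26 -0.57 39.3 ]
```

>>> play_rows([
  [[0, 0, 0], [0, 0, 6], 5],
  [[0, 0, 0], [0, 0, 6], 5],
  [[0, 0, 0], [0, 0, 6], 5],
  [[0, 0, 0], [0, 0, 0], 5],
])

```text
time_s: 11.15
ee_pos: [0.535, 0.2121, 0.2536]
ee_rot: [0.179, 0.506, 0.822, 0.19]
wrist_force: [-9.5, -7.1, 11.7]
gripper_width: 0.0155
```

```bash
python3 st.py
```

```text
t 11.15 w 0.0155 F world [-9.5 -7.1 11.7] F tool [ -3.6  -4.4 -15.7] M tool [ 1.12 -0.61 -0.07]
q [ 0.15   0.195  1.735  0.091  0.688 -0.372] tip-mouth in tool frame mm [-2.5  0.1 16.2] rot from RT [-0.35 -0.52 57.3 ]
```

>>> play_rows([
  [[0, 0, 0], [0, 0, 4], 5],
  [[0, 0, 0], [0, 0, 4], 5],
  [[0, 0, 0], [0, 0, 0], 5],
])

```text
time_s: 11.4
ee_pos: [0.535, 0.2121, 0.2536]
ee_rot: [0.165, 0.562, 0.785, 0.202]
wrist_force: [-8.8, -6.3, 12.3]
gripper_width: 0.0153
```

```bash
python3 st.py
```

```text
t 11.4 w 0.0153 F world [-8.8 -6.3 12.3] F tool [ -3.6  -2.8 -15.8] M tool [ 1.02 -0.73 -0.08]
q [ 0.15   0.195  1.735  0.091  0.688 -0.234] tip-mouth in tool frame mm [-2.4  0.2 16.2] rot from RT [-0.39 -0.49 65.2 ]
```

>>> play_rows([
  [[0, 0, 0], [0, 0, 4], 5],
  [[0, 0, 0], [0, 0, 4], 5],
  [[0, 0, 0], [0, 0, 0], 5],
])

```text
time_s: 11.65
ee_pos: [0.535, 0.2121, 0.2536]
ee_rot: [0.151, 0.615, 0.744, 0.213]
wrist_force: [-9.8, -6.5, 10.7]
gripper_width: 0.0157
```

```bash
python3 st.py
```

```text
t 11.65 w 0.0157 F world [-9.8 -6.5 10.7] F tool [ -4.1  -3.9 -14.8] M tool [ 0.96 -0.91 -0.14]
q [ 0.15   0.195  1.735  0.091  0.688 -0.095] tip-mouth in tool frame mm [-2.4  0.1 16.2] rot from RT [-0.43 -0.47 73.19]
```

>>> play_rows([
  [[0, 0, 0], [0, 0, 4], 5],
  [[0, 0, 0], [0, 0, 0], 5],
])

```text
time_s: 11.82
ee_pos: [0.535, 0.2121, 0.2536]
ee_rot: [0.143, 0.64, 0.722, 0.218]
wrist_force: [-8.0, -6.4, 12.2]
gripper_width: 0.0154
```

```bash
python3 st.py
```

```text
t 11.8167 w 0.0154 F world [-8.  -6.4 12.2] F tool [ -4.3  -1.4 -15.3] M tool [ 0.95 -0.84 -0.1 ]
q [ 0.15   0.195  1.735  0.091  0.688 -0.025] tip-mouth in tool frame mm [-2.3  0.1 16.2] rot from RT [-0.45 -0.46 77.18]
```

>>> play_rows([
  [[0, 0, 0], [0, 0, 4], 5],
  [[0, 0, 0], [0, 0, 0], 5],
])

```text
time_s: 11.98
ee_pos: [0.5349, 0.2121, 0.2535]
ee_rot: [0.135, 0.665, 0.699, 0.223]
wrist_force: [-9.2, -6.0, 11.6]
gripper_width: 0.0157
```

```bash
python3 st.py
```

```text
t 11.9833 w 0.0157 F world [-9.2 -6.  11.6] F tool [ -4.   -2.4 -15.3] M tool [ 0.82 -0.95 -0.08]
q [0.15  0.195 1.735 0.091 0.688 0.045] tip-mouth in tool frame mm [-2.3  0.1 16.2] rot from RT [-0.47 -0.44 81.18]
```

>>> play_rows([
  [[0, 0, 0], [0, 0, 4], 5],
  [[0, 0, 0], [0, 0, 0], 5],
])

```text
time_s: 12.15
ee_pos: [0.5349, 0.2122, 0.2536]
ee_rot: [0.128, 0.689, 0.676, 0.228]
wrist_force: [-9.1, -6.4, 11.3]
gripper_width: 0.0156
```

```bash
python3 st.py
```

```text
t 12.15 w 0.0156 F world [-9.1 -6.4 11.3] F tool [ -4.6  -2.2 -15. ] M tool [ 0.76 -0.96 -0.06]
q [0.15  0.195 1.735 0.091 0.688 0.115] tip-mouth in tool frame mm [-2.2  0.2 16.2] rot from RT [-0.49 -0.43 85.18]
```

>>> play_rows([
  [[0, 0, 0], [0, 0, 4], 5],
  [[0, 0, 0], [0, 0, 0], 5],
])

```text
time_s: 12.32
ee_pos: [0.535, 0.2121, 0.2535]
ee_rot: [0.12, 0.712, 0.651, 0.232]
wrist_force: [-9.4, -5.5, 10.8]
gripper_width: 0.0155
```

```bash
python3 st.py
```

```text
t 12.3167 w 0.0155 F world [-9.4 -5.5 10.8] F tool [ -3.9  -2.4 -14.6] M tool [ 0.7  -1.02 -0.11]
q [0.15  0.195 1.735 0.091 0.688 0.184] tip-mouth in tool frame mm [-2.2  0.1 16.2] rot from RT [-0.51 -0.42 89.18]
```

>>> play_rows([
  [[0, 0, 0], [0, 0, 3], 5],
  [[0, 0, 0], [0, 0, 0], 5],
])

```text
time_s: 12.48
ee_pos: [0.535, 0.2122, 0.2535]
ee_rot: [0.114, 0.729, 0.633, 0.235]
wrist_force: [-9.5, -6.0, 11.8]
gripper_width: 0.0153
```

```bash
python3 st.py
```

```text
t 12.4833 w 0.0153 F world [-9.5 -6.  11.8] F tool [ -4.4  -1.8 -15.6] M tool [ 0.61 -1.1  -0.08]
q [0.15  0.195 1.735 0.091 0.688 0.236] tip-mouth in tool frame mm [-2.2  0.2 16.2] rot from RT [-0.53 -0.4  92.13]
```

>>> play_rows([
  [[0, 0, 0], [0, 0, 3], 5],
  [[0, 0, 0], [0, 0, 0], 5],
])

```text
time_s: 12.65
ee_pos: [0.535, 0.2122, 0.2535]
ee_rot: [0.107, 0.745, 0.614, 0.238]
wrist_force: [-10.4, -6.0, 11.8]
gripper_width: 0.0158
```

```bash
python3 st.py
```

```text
t 12.65 w 0.0158 F world [-10.4  -6.   11.8] F tool [ -4.5  -2.3 -16. ] M tool [ 0.54 -1.05 -0.1 ]
q [0.15  0.195 1.735 0.091 0.688 0.288] tip-mouth in tool frame mm [-2.1  0.1 16.2] rot from RT [-0.54 -0.39 95.13]
```

>>> play_rows([
  [[0, 0, 0], [0, 0, 3], 5],
  [[0, 0, 0], [0, 0, 0], 5],
])

```text
time_s: 12.82
ee_pos: [0.535, 0.2122, 0.2535]
ee_rot: [0.101, 0.761, 0.594, 0.241]
wrist_force: [-9.8, -4.7, 10.6]
gripper_width: 0.0157
```

```bash
python3 st.py
```

```text
t 12.8167 w 0.0157 F world [-9.8 -4.7 10.6] F tool [ -3.6  -2.4 -14.5] M tool [ 0.5  -1.03 -0.23]
q [0.15  0.195 1.735 0.091 0.688 0.34 ] tip-mouth in tool frame mm [-2.2  0.2 16.2] rot from RT [-0.56 -0.39 98.11]
```

>>> play_rows([
  [[0, 0, 0], [0, 0, 3], 5],
  [[0, 0, 0], [0, 0, 0], 5],
])

```text
time_s: 12.98
ee_pos: [0.535, 0.2123, 0.2536]
ee_rot: [0.095, 0.776, 0.574, 0.243]
wrist_force: [-8.2, -4.9, 10.8]
gripper_width: 0.0157
```

```bash
python3 st.py
```

```text
t 12.9833 w 0.0157 F world [-8.2 -4.9 10.8] F tool [ -3.5  -0.7 -14. ] M tool [ 0.37 -0.94 -0.36]
q [0.15  0.195 1.735 0.091 0.688 0.392] tip-mouth in tool frame mm [-2.2  0.3 16.2] rot from RT [ -0.59  -0.38 101.09]
```

>>> play_rows([
  [[0, 0, 0], [0, 0, 3], 5],
  [[0, 0, 0], [0, 0, 0], 5],
  [[0, 0, 0], [0, 0, 0], 5],
])

```text
time_s: 13.23
ee_pos: [0.5351, 0.2122, 0.2536]
ee_rot: [0.089, 0.79, 0.554, 0.246]
wrist_force: [-8.3, -4.9, 10.6]
gripper_width: 0.0159
```

```bash
python3 st.py
```

```text
t 13.2333 w 0.0159 F world [-8.3 -4.9 10.6] F tool [ -3.6  -0.7 -13.9] M tool [ 0.21 -1.   -0.55]
q [0.15  0.195 1.735 0.091 0.687 0.442] tip-mouth in tool frame mm [-2.3  0.2 16.2] rot from RT [ -0.61  -0.38 103.94]
```

The torque climbed from 0.10 to 0.23, 0.36 and 0.55 N m, so the screw is at its stop. I'll relax the torque and draw the key straight out.

>>> play_rows([
  [[0, 0, 0], [0, 0, -5], 5],
  [[0, 0, -0.1], [0, 0, -5], 5],
  [[0, 0, -0.3], [0, 0, 0], 5],
  [[0, 0, -0.5], [0, 0, 0], 5],
  [[0, 0, 0], [0, 0, 0], 5],
])

```text
time_s: 13.65
ee_pos: [0.5302, 0.2111, 0.26]
ee_rot: [0.108, 0.74, 0.62, 0.236]
wrist_force: [1.0, -2.7, -0.1]
gripper_width: 0.0155
```

```bash
python3 st.py
```

```text
t 13.65 w 0.0155 F world [ 1.  -2.7 -0.1] F tool [-2.6  1.4  0.2] M tool [-0.08 -0.64 -0.06]
q [0.149 0.179 1.736 0.091 0.705 0.272] tip-mouth in tool frame mm [-0.9 -0.   8.1] rot from RT [-0.42 -0.29 94.18]
```

>>> play_rows([
  [[0, 0, -0.5], [0, 0, 0], 5],
  [[0, 0, -0.7], [0, 0, 0], 5],
  [[0, 0, -1], [0, 0, 0], 5],
  [[0, 0, -2], [0, 0, 0], 5],
  [[0, 0, -3], [0, 0, 0], 5],
])

```text
time_s: 14.07
ee_pos: [0.4938, 0.2017, 0.3203]
ee_rot: [0.107, 0.74, 0.621, 0.234]
wrist_force: [0.1, 1.5, -3.4]
gripper_width: 0.0153
```

>>> play_rows([
  [[0, 0, -3.5], [0, 0, 0], 5],
  [[0, 0, -3], [0, 0, 0], 5],
  [[0, 0, 0], [0, 0, 0], 5],
  [[0, 0, 0], [0, 0, 0], 5],
])

```text
time_s: 14.4
ee_pos: [0.4632, 0.1932, 0.3788]
ee_rot: [0.109, 0.739, 0.621, 0.237]
wrist_force: [0.9, 0.2, -4.2]
gripper_width: 0.0156
```

```bash
python3 st.py; python3 snap.py w4
python3 - <<'E'
from scrw import *
p,Rt=tool();g=[]
C=cal("wrist");print("wrist mouth",proj(C,X))
for nm in ("scene","side"):
    C=cal(nm);i=imaging.snapshot(nm);cv2.imwrite(f"pics/{nm}_o.png",i[:,:,::-1]);tp=proj(C,p+Rt.apply([0,0,.0785]));u=proj(C,p+Rt.apply([0,0,.05])).astype(int);w,h=80,90;x,y=u[0]-40,u[1]-45
    print(nm,"origin",x,y,"mouth",proj(C,X).round(1),"tip",tp.round(1))
    g.append(cv2.resize(i[y:y+h,x:x+w,::-1],(267,300),interpolation=cv2.INTER_CUBIC))
w=cv2.imread("pics/w4.png");u=np.clip(proj(cal("wrist"),X).astype(int),40,[472,339])
g.append(cv2.resize(w[u[1]-45:u[1]+45,u[0]-40:u[0]+40],(267,300),interpolation=cv2.INTER_CUBIC))
a=np.hstack(g);b=cv2.resize(w,(400,300));b=np.pad(b,((0,0),(0,a.shape[1]-400),(0,0)))
cv2.imwrite("pics/o.png",cv2.resize(np.vstack([a,b]),(800,600)))
E
```

```text
t 14.4 w 0.0156 F world [ 0.9  0.2 -4.2] F tool [-0.6 -1.2  4.1] M tool [ 0.52 -0.31 -0.  ]
q [ 0.128 -0.063  1.682  0.084  1.001  0.275] tip-mouth in tool frame mm [   0.6    0.2 -129.4] rot from RT [-0.46 -0.27 94.04]
14.45 [0.4632 0.1932 0.3788] [[0.117, 0.867, 0.485], [0.97, -0.205, 0.133], [0.215, 0.454, -0.865]]
wrist mouth [254.66511419 171.18995644]
scene origin 285 85 mouth [339.9 180.2] tip [328.1 139.6]
side origin 192 67 mouth [252.6 143.9] tip [236.2 118.9]
```

View pics/o.png

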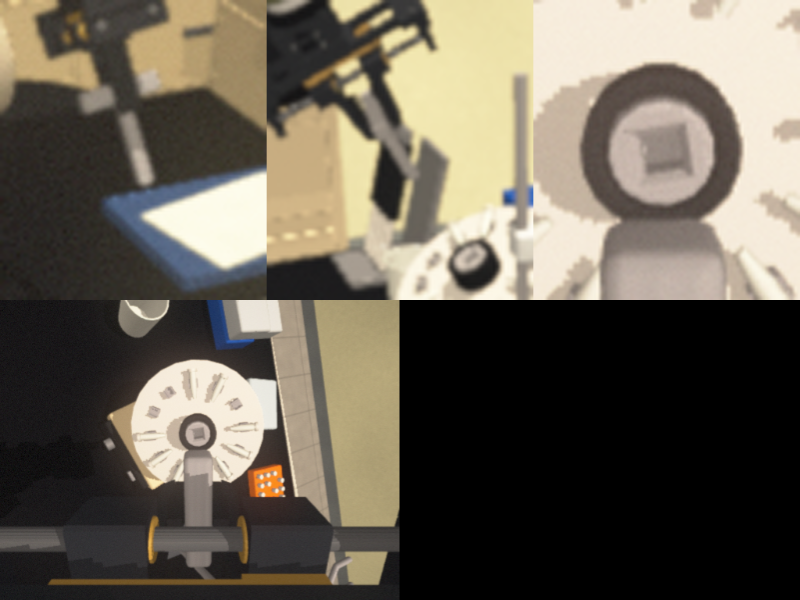

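The screw recess is visible and empty, square to within a few degrees. The key is still held straight, with its tip at scene (329,139.5) and side (236,119). Next I'll locate the empty hole in the earlier wrist image and plan the return.

Run:
```python
from scrw import *
import pickle
# hole in wrist_k: camera at lifted pose
Rr,o=camrel();Ck=list(cal("wrist"));p0=np.array([.55127,-.2579,.30775]);R0=R.from_quat([-.045,.999,.001,-.001])
q=np.load if 0 else None
E=np.eye(4);E[:3,:3]=(R0*Rr).as_matrix();E[:3,3]=p0+R0.apply(o);Ck[3]=E
im=cv2.imread("pics/wrist_k.png");h=cv2.cvtColor(im,cv2.COLOR_BGR2HSV)
m=((h[:,:,2]<170)).astype(np.uint8);sub=m[150:180,235:275]
cs,_=cv2.findContours(sub,cv2.RETR_EXTERNAL,cv2.CHAIN_APPROX_NONE)
for c in cs:
    if len(c)>12:
        e=cv2.fitEllipse(c);u=np.array(e[0])+[235,150];print("dark",u.round(1),np.round(e[1],1),"->",onz(Ck,u,.05).round(4))
print("expected px of (.5515,-.257,.05)",proj(Ck,[.5515,-.257,.05]))
orange=((h[:,:,0]>5)&(h[:,:,0]<25)&(h[:,:,1]>120)&(h[:,:,2]>60)).astype(np.uint8);orange[:,:150]=0;orange[240:]=0;orange[:, 350:]=0
c=max(cv2.findContours(cv2.morphologyEx(orange,cv2.MORPH_CLOSE,np.ones((9,9))),cv2.RETR_EXTERNAL,cv2.CHAIN_APPROX_NONE)[0],key=cv2.contourArea)
rc=cv2.minAreaRect(c);print(rc,"block rect centre @.05",onz(Ck,rc[0],.05).round(4))
p,Rt=tool();print(Rt.as_matrix()[:,1])
hd=np.radians(-17.3);Rd=frame([0,0,-1],[np.cos(hd+np.pi/2),np.sin(hd+np.pi/2),0])
a=plan([.36,.02,.38],Rd,op=5);print()
a=plan([.37,-.14,.36],Rd,op=5,p=a[0],Rc=a[1]);print()
a=plan([.5515,-.257,.225],Rd,op=5,p=a[0],Rc=a[1])
cv2.imwrite("pics/hole.png",cv2.resize(im[130:200,205:305],(800,560),interpolation=cv2.INTER_CUBIC))
```

```text
expected px of (.5515,-.257,.05) [254.12131219 163.03871399]
((247.91378784179688, 159.9654998779297), (182.16709899902344, 105.47493743896484), 21.801410675048828) block rect centre @.05 [ 0.5482 -0.2654  0.05  ]
[ 0.86943107 -0.20512434  0.44945926]
[[[-3,-0.9,-1.3],[4.3,-2.4,1.2],5],[[-3,-0.9,-1.1],[4.4,-2.4,1.2],5],[[-3.2,-0.9,-0.8],[4.3,-2.4,1.2],5],[[-3.1,-0.9,-0.7],[4.4,-2.5,1.2],5],[[-3.2,-0.9,-0.5],[4.3,-2.4,1.2],5]]
[[[-3.28,-0.82,-0.26],[4.4,-2.4,1.2],5]]

[[[-3,1.1,0.4],[0,0,0],5],[[-3,1.2,0.4],[0,0,0],5],[[-3,1.1,0.4],[0,0,0],5],[[-3,1.2,0.4],[0,0,0],5],[[-2.97,1.13,0.4],[0,0,0],5]]

[[[-0.8,3,1.9],[0,0,0],5],[[-0.8,2.9,2],[0,0,0],5],[[-0.9,3,1.9],[0,0,0],5],[[-0.8,3,1.9],[0,0,0],5],[[-0.8,3,1.9],[0,0,0],5]]
[[[-0.8,2.9,2],[0,0,0],5],[[-0.86,3.01,1.9],[0,0,0],5]]
```

>>> play_rows([
  [[-3, -0.9, -1.3], [4.3, -2.4, 1.2], 5],
  [[-3, -0.9, -1.1], [4.4, -2.4, 1.2], 5],
  [[-3.2, -0.9, -0.8], [4.3, -2.4, 1.2], 5],
  [[-3.1, -0.9, -0.7], [4.4, -2.5, 1.2], 5],
  [[-3.2, -0.9, -0.5], [4.3, -2.4, 1.2], 5],
])

```text
time_s: 14.97
ee_pos: [0.3765, 0.0481, 0.3801]
ee_rot: [0.017, 0.799, 0.6, 0.039]
wrist_force: [1.0, 0.0, -4.3]
gripper_width: 0.0153
```

>>> play_rows([
  [[-3.3, -0.8, -0.3], [4.4, -2.4, 1.2], 5],
  [[-3, 1.1, 0.4], [0, 0, 0], 5],
  [[-3, 1.2, 0.4], [0, 0, 0], 5],
  [[-3, 1.1, 0.4], [0, 0, 0], 5],
  [[-3, 1.2, 0.4], [0, 0, 0], 5],
])

```text
time_s: 15.38
ee_pos: [0.3684, -0.1102, 0.3645]
ee_rot: [-0.0, 0.806, 0.592, 0.001]
wrist_force: [0.3, 0.1, -2.6]
gripper_width: 0.0158
```

>>> play_rows([
  [[-3, 1.1, 0.4], [0, 0, 0], 5],
  [[-0.8, 3, 1.9], [0, 0, 0], 5],
  [[-0.8, 2.9, 2], [0, 0, 0], 5],
  [[-0.9, 3, 1.9], [0, 0, 0], 5],
  [[-0.8, 3, 1.9], [0, 0, 0], 5],
])

```text
time_s: 15.8
ee_pos: [0.4751, -0.2084, 0.2824]
ee_rot: [-0.0, 0.806, 0.592, 0.001]
wrist_force: [0.7, -0.9, -2.1]
gripper_width: 0.0156
```

>>> play_rows([
  [[-0.8, 3, 1.9], [0, 0, 0], 5],
  [[-0.8, 2.9, 2], [0, 0, 0], 5],
  [[-0.9, 3, 1.9], [0, 0, 0], 5],
  [[0, 0, 0], [0, 0, 0], 5],
  [[0, 0, 0], [0, 0, 0], 5],
])

```text
time_s: 16.22
ee_pos: [0.5518, -0.2579, 0.2233]
ee_rot: [-0.002, 0.806, 0.592, 0.001]
wrist_force: [-1.4, -0.1, -2.1]
gripper_width: 0.0157
```

Run:
```python
from h import *
s=r.get_state();p,Rt=tool();g=[];print(s["time_s"],p.round(4),Rt.as_matrix().round(3).tolist(),s["wrist_force"].round(1),s["gripper_width"],s["qpos"].round(2))
tip=p+Rt.apply([0,0,.0785])
for nm in ("scene","side"):
    C=cal(nm);i=imaging.snapshot(nm);cv2.imwrite(f"pics/{nm}_b.png",i[:,:,::-1]);tp=proj(C,tip)
    u=((tp+proj(C,[.5515,-.257,.05]))/2).astype(int);w,h=64,72;x,y=u[0]-32,u[1]-36
    print(nm,"origin",x,y,"tip",tp.round(1),"hole",proj(C,[.5515,-.257,.05]).round(1))
    g.append(cv2.resize(i[y:y+h,x:x+w,::-1],(400,450),interpolation=cv2.INTER_CUBIC))
cv2.imwrite("pics/b.png",np.hstack(g))
```

```text
16.2167 [ 0.5518 -0.2579  0.2233] [[0.298, 0.954, -0.002], [0.954, -0.298, 0.004], [0.004, -0.003, -1.0]] [-1.4 -0.1 -2.1] 0.01572342392651113 [-0.63  0.52  1.27  0.    1.36 -0.33]
scene origin 155 206 tip [185.9 229.5] hole [189.3 254.7]
side origin 277 207 tip [310.  229.9] hole [308.1 256.9]
```

View pics/b.png

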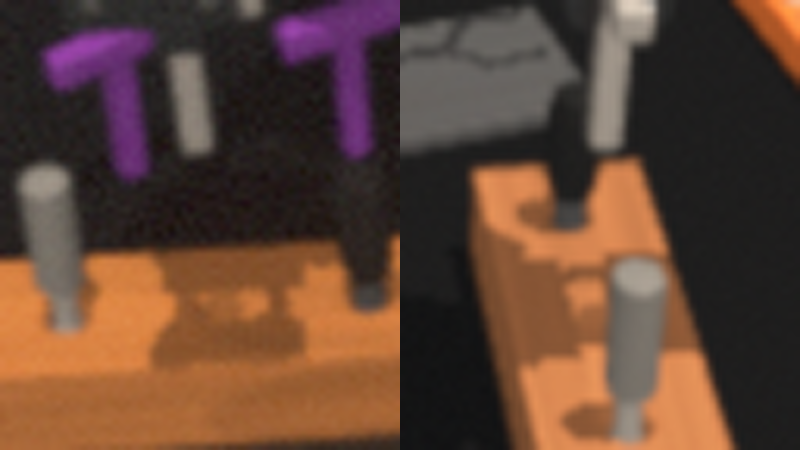

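Both views show the tip above its hole, at scene (186.4,230.5) and side (310,230.7), within about 1 mm laterally. I'll lower it and go slowly at the hole's mouth.

>>> play_rows([
  [[0, 0, 2.5], [0, 0, 0], 5],
  [[0, 0, 2.5], [0, 0, 0], 5],
  [[0, 0, 2.2], [0, 0, 0], 5],
  [[0, 0, 1.4], [0, 0, 0], 5],
  [[0, 0, 0], [0, 0, 0], 5],
])

```text
time_s: 16.73
ee_pos: [0.5507, -0.2567, 0.1399]
ee_rot: [-0.001, 0.806, 0.592, 0.001]
wrist_force: [0.1, -0.4, -3.0]
gripper_width: 0.0158
```

>>> play_rows([
  [[0, 0, 0.4], [0, 0, 0], 5],
  [[0, 0, 0.4], [0, 0, 0], 5],
  [[0, 0, 0.3], [0, 0, 0], 5],
  [[0, 0, 0], [0, 0, 0], 5],
])

```text
time_s: 17.07
ee_pos: [0.552, -0.2577, 0.1308]
ee_rot: [0.001, 0.806, 0.592, 0.002]
wrist_force: [-1.9, -0.1, -2.5]
gripper_width: 0.0157
```

```bash
python3 st.py
```

```text
t 17.0667 w 0.0157 F world [-1.9 -0.1 -2.5] F tool [-0.7 -1.8  2.5] M tool [ 0.04 -0.07  0.03]
q [-0.63   0.606  1.384  0.002  1.149 -0.328] tip-mouth in tool frame mm [  12.6 -496.7   58.5] rot from RT [32.03 10.27 98.91]
```

>>> play_rows([
  [[0, 0, 0.4], [0, 0, 0], 5],
  [[0, 0, 0.4], [0, 0, 0], 5],
  [[0, 0, 0], [0, 0, 0], 5],
])

```text
time_s: 17.32
ee_pos: [0.5518, -0.2576, 0.1216]
ee_rot: [0.0, 0.806, 0.592, 0.001]
wrist_force: [-0.4, -1.1, -3.8]
gripper_width: 0.0155
```

```bash
python3 st.py
```

```text
t 17.3167 w 0.0155 F world [-0.4 -1.1 -3.8] F tool [-1.2 -0.   3.8] M tool [ 0.04 -0.15 -0.03]
q [-0.63   0.617  1.392  0.002  1.132 -0.328] tip-mouth in tool frame mm [  17.1 -498.1   66.3] rot from RT [32.07 10.37 98.92]
```

>>> play_rows([
  [[0, 0, 0.3], [0, 0, 0], 5],
  [[0, 0, 0.3], [0, 0, 0], 5],
  [[0, 0, 0], [0, 0, 0], 5],
])

```text
time_s: 17.57
ee_pos: [0.5518, -0.2576, 0.1157]
ee_rot: [0.0, 0.806, 0.592, 0.001]
wrist_force: [0.4, -0.0, -3.2]
gripper_width: 0.0154
```

```bash
python3 st.py
```

```text
t 17.5667 w 0.0154 F world [ 0.4 -0.  -3.2] F tool [0.1 0.4 3.2] M tool [ 0.06 -0.09  0.04]
q [-0.63   0.624  1.397  0.003  1.12  -0.328] tip-mouth in tool frame mm [  19.8 -499.2   71.4] rot from RT [32.07 10.36 98.93]
```

>>> play_rows([
  [[0, 0, 0.6], [0, 0, 0], 5],
  [[0, 0, 0.6], [0, 0, 0], 5],
  [[0, 0, 0.6], [0, 0, 0], 5],
  [[0, 0, 0.4], [0, 0, 0], 5],
  [[0, 0, 0], [0, 0, 0], 5],
])

```text
time_s: 17.98
ee_pos: [0.5518, -0.2575, 0.0932]
ee_rot: [-0.0, 0.806, 0.592, 0.001]
wrist_force: [0.7, 0.4, -2.6]
gripper_width: 0.0157
```

```bash
python3 st.py
```

```text
t 17.9833 w 0.0157 F world [ 0.7  0.4 -2.6] F tool [0.6 0.5 2.6] M tool [ 0.05 -0.07 -0.03]
q [-0.63   0.652  1.414  0.003  1.075 -0.328] tip-mouth in tool frame mm [  30.4 -503.1   91. ] rot from RT [32.09 10.42 98.93]
```

>>> play_rows([
  [[0, 0, 0.2], [0, 0, 0], 5],
  [[0, 0, 0.2], [0, 0, 0], 5],
  [[0, 0, 0], [0, 0, 0], 5],
])

```text
time_s: 18.23
ee_pos: [0.5521, -0.2577, 0.0902]
ee_rot: [0.001, 0.806, 0.592, 0.001]
wrist_force: [-0.7, -0.2, -3.6]
gripper_width: 0.0155
```

```bash
python3 st.py
```

```text
t 18.2333 w 0.0155 F world [-0.7 -0.2 -3.6] F tool [-0.4 -0.6  3.6] M tool [ 0.05 -0.08 -0.01]
q [-0.63   0.656  1.416  0.003  1.068 -0.328] tip-mouth in tool frame mm [  31.3 -504.    93.7] rot from RT [32.05 10.32 98.92]
```

>>> play_rows([
  [[0, 0, 0.1], [0, 0, 0], 5],
  [[0, 0, 0], [0, 0, 0], 5],
])

```text
time_s: 18.4
ee_pos: [0.5522, -0.2577, 0.0894]
ee_rot: [0.001, 0.806, 0.592, 0.001]
wrist_force: [-0.4, 0.2, -3.6]
gripper_width: 0.0153
```

```bash
python3 st.py
```

```text
t 18.4 w 0.0153 F world [-0.4  0.2 -3.6] F tool [ 0.1 -0.4  3.6] M tool [ 0.06 -0.08  0.  ]
q [-0.63   0.657  1.417  0.003  1.066 -0.328] tip-mouth in tool frame mm [  31.5 -504.2   94.4] rot from RT [32.04 10.3  98.92]
```

>>> play_rows([
  [[0, 0, 0.1], [0, 0, 0], 5],
  [[0, 0, 0], [0, 0, 0], 5],
])

```text
time_s: 18.57
ee_pos: [0.5524, -0.2579, 0.089]
ee_rot: [0.001, 0.806, 0.592, 0.002]
wrist_force: [-0.0, 0.2, 0.6]
gripper_width: 0.0155
```

```bash
python3 st.py
```

```text
t 18.5667 w 0.0155 F world [-0.   0.2  0.6] F tool [ 0.2 -0.1 -0.6] M tool [ 0.18 -0.04  0.03]
q [-0.63   0.657  1.417  0.003  1.064 -0.328] tip-mouth in tool frame mm [  31.5 -504.4   94.9] rot from RT [32.02 10.24 98.91]
```

>>> play_rows([
  [[0, 0, 0.1], [0, 0, 0], 5],
  [[0, 0, 0], [0, 0, 0], 5],
])

```text
time_s: 18.73
ee_pos: [0.5527, -0.2581, 0.0889]
ee_rot: [0.002, 0.806, 0.592, 0.002]
wrist_force: [-1.6, 2.0, 7.4]
gripper_width: 0.0157
```

```bash
python3 st.py
```

```text
t 18.7333 w 0.0157 F world [-1.6  2.   7.4] F tool [ 1.4 -2.1 -7.4] M tool [0.46 0.03 0.08]
q [-0.63   0.658  1.417  0.003  1.063 -0.328] tip-mouth in tool frame mm [  31.1 -504.7   95.2] rot from RT [31.99 10.16 98.9 ]
```

The key bottomed at TCP z = 0.089, the same height as at pick-up. I'll ease off, release and retreat upward.

>>> play_rows([
  [[0, 0, -0.15], [0, 0, 0], 5],
  [[0, 0, 0], [0, 0, 0], 5],
  [[0, 0, 0], [0, 0, 0], 42],
  [[0, 0, 0], [0, 0, 0], 42],
  [[0, 0, 0], [0, 0, 0], 42],
])

```text
time_s: 19.15
ee_pos: [0.5522, -0.2578, 0.089]
ee_rot: [0.001, 0.806, 0.592, 0.001]
wrist_force: [-0.2, 0.6, 1.4]
gripper_width: 0.0332
```

>>> play_rows([
  [[0, 0, 0], [0, 0, 0], 42],
  [[0, 0, 0], [0, 0, 0], 42],
  [[0, 0, 0], [0, 0, 0], 42],
])

```text
time_s: 19.4
ee_pos: [0.5522, -0.2577, 0.089]
ee_rot: [0.001, 0.806, 0.592, 0.001]
wrist_force: [-0.7, -0.1, 0.2]
gripper_width: 0.037
```

>>> play_rows([
  [[0, 0, -1], [0, 0, 0], 42],
  [[0, 0, -2], [0, 0, 0], 42],
  [[0, 0, -3], [0, 0, 0], 42],
  [[0, 0, -3], [0, 0, 0], 42],
  [[0, 0, -3], [0, 0, 0], 42],
])

```text
time_s: 19.82
ee_pos: [0.5516, -0.2576, 0.2112]
ee_rot: [0.001, 0.806, 0.592, 0.002]
wrist_force: [0.8, 0.2, 0.3]
gripper_width: 0.0372
```

>>> play_rows([
  [[0, 0, -3], [0, 0, 0], 42],
  [[0, 0, -3], [0, 0, 0], 42],
  [[0, 0, -3], [0, 0, 0], 42],
  [[0, 0, 0], [0, 0, 0], 42],
  [[0, 0, 0], [0, 0, 0], 42],
])

```text
time_s: 20.23
ee_pos: [0.5516, -0.2579, 0.3011]
ee_rot: [0.003, 0.806, 0.592, 0.002]
wrist_force: [0.2, 0.3, -0.6]
gripper_width: 0.0369
```

Run:
```python
from h import *
g=[]
X=[.5635,.2201,.1987]
for nm in ("scene","side"):
    C=cal(nm);i=imaging.snapshot(nm);cv2.imwrite(f"pics/{nm}_f.png",i[:,:,::-1])
    u=proj(C,[.5515,-.257,.08]).astype(int);w,h=96,72;x,y=u[0]-48,u[1]-36;print(nm,x,y)
    g.append(cv2.resize(i[y:y+h,x:x+w,::-1],(400,300),interpolation=cv2.INTER_CUBIC))
s=cv2.resize(i[:,:,::-1],(400,300));z=cv2.resize(cv2.imread("pics/scene_f.png"),(400,300))
cv2.imwrite("pics/f.png",np.vstack([np.hstack(g),np.hstack([z,s])]))
s=r.get_state();print(s["time_s"],s["ee_pos"].round(3),s["wrist_force"].round(1))
```

```text
scene 140 210
side 260 212
20.3333 [ 0.551 -0.258  0.298] [ 0.4 -0.4  0.2]
```

I've used up the viewer's pictures, so the final check will be numeric.

```bash
python3 snap.py w5
python3 - <<'E'
from h import *
import pickle
C=pickle.load(open("pics/w5.pkl","rb"))[0];im=cv2.imread("pics/w5.png");h=cv2.cvtColor(im,cv2.COLOR_BGR2HSV)
u=proj(C,[.5515,-.257,.103]).astype(int);m=((h[:,:,1]<60)&(h[:,:,2]>80)).astype(np.uint8)
k=np.zeros_like(m);k[u[1]-45:u[1]+45,u[0]-45:u[0]+45]=1
cs=cv2.findContours(m*k,cv2.RETR_EXTERNAL,cv2.CHAIN_APPROX_NONE)[0]
for c in sorted(cs,key=cv2.contourArea)[-3:]:
    rc=cv2.minAreaRect(c);w=np.array([onz(C,x,.103) for x in cv2.boxPoints(rc)]);l=[np.linalg.norm(w[i]-w[(i+1)%4]).round(4) for i in range(2)];print(rc,w.mean(0).round(4),l)
S,D=cal("scene"),cal("side")
# change in rotator, drivers & others vs start
for nm,Cc in (("scene",S),("side",D)):
    a,b=cv2.imread(f"pics/{nm}0.png"),cv2.imread(f"pics/{nm}_f.png")
    d=cv2.absdiff(cv2.GaussianBlur(a,(5,5),0),cv2.GaussianBlur(b,(5,5),0)).max(2)
    for t,P in dict(rot=[.58,.215,.12],screw=[.5635,.2201,.1987],nut=[.531,-.322,.1],drv=[.573,-.19,.1],bottle=[.427,.011,.06],beaker=[.597,.459,.05],rod=[.53,0,.2]).items():
        x,y=proj(Cc,P).astype(int);q=d[max(y-10,0):y+10,max(x-10,0):x+10];print(nm,t,int(q.max()),round(float(q.mean()),1),end="; ")
    print()
E
```

```text
20.3833 [ 0.5512 -0.2576  0.2982] [[0.298, 0.955, 0.002], [0.955, -0.298, 0.001], [0.002, 0.002, -1.0]]
((254.5, 212.5), (7.0, 11.0), 90.0) [ 0.5384 -0.3018  0.103 ] [np.float64(0.0126), np.float64(0.0085)]
((252.5, 171.0), (62.0, 13.0), 90.0) [ 0.5504 -0.2557  0.103 ] [np.float64(0.0139), np.float64(0.0698)]
scene rot 3 0.9; scene screw 5 1.6; scene nut 3 1.2; scene drv 76 5.7; scene bottle 3 1.2; scene beaker 2 1.0; scene rod 8 2.5; 
side rot 1 0.9; side screw 8 1.4; side nut 82 13.5; side drv 81 3.1; side bottle 1 0.7; side beaker 7 1.0; side rod 2 0.8;
```

```bash
python3 -c "
from cell import job
print(job.close_job())"
```

```text
the job is handed in; nothing more can be done
None
```

I took the key from the middle hole, pushed it to the bottom of the screw's recess, turned it clockwise to the stop, and put it back in its own hole. I released it there and handed the job in at about 20 s of the 72 s allowed.

**Insertion:** the key went in freely, then the axial force rose sharply to 28 N. The measured depth there was 16.4 mm against a nominal 18 mm. My estimate of the mouth is only good to about 2 mm, so I took the force rise as bottoming.

**Turning:** I turned the tool 104°, free play included. The torque held near 0.1 N m to 95°, then climbed to 0.23, 0.36 and 0.55 N m, which I took as the stop. A rough reading of the recess in the picture taken after drawing the key out puts the screw's own turn at about 88°; full travel is 86°.

**Return:** the key bottomed in its hole at a tool height of 0.089 m, matching the 0.0894 m at pick-up. The wrist camera then showed the bar upright at (0.550, -0.256).

**Other objects:** images before and after showed no change at the rotator, screw, rod, bottle or beaker. Some pixels changed by the two drivers, most likely because the bar now sits turned and hides different parts of them. I did not compare the jar.

**Not confirmed:**
- I could not look at the last scene and side pictures because the viewer's limit was reached, so that final check is by numbers only.
- My two tilt estimates for the screw, from rim fit and from height, differed: 28.9° and 31.2°. I used 29.7°.

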